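# Drop a batch of truffles from a drop-bottom hopper into a gift box and bolt the gate again

## Task

Set the empty gift box squarely under the hopper's spout and let go of it; then draw the hopper's bolt fully back and swing the gate down as far as it goes, so that all five wrapped truffles drop into the box. After that swing the gate fully shut, push the bolt fully home, and prove that it holds by pulling down on the gate's handle with about 10 N for a second. Leave the filled box where it stands and disturb nothing else on the table.

Things in the scene. Friction and masses are not known exactly. Their poses are not given: they have to be found in the camera images.
- hopper: Stainless drop-bottom hopper, fixed. Frame: origin on the table under the middle of the spout; x to the rear (its front, -x, with both handles, faces the robot within 0.3 rad), y to its left, z up. Given as (x, y, z) in mm in this frame below. Two rear columns (24 square, at x 121, y +-60) on a base plate x 100 to 165, y -100 to 100, 12 high; front and both sides below are open.
- bin_front (a point): Middle of the bin's front upper edge, (-105, 0, 325). Bin: x -105 to 105, y -85 to 85, upright from z 325 down to 262, then sloping in to the spout at z 205. It overhangs all at the front: an upright tool at either handle, or at a box pushed well under, strikes it; one leaning back towards the robot by 25 to 45 degrees clears it.
- spout (a point): Middle of the spout's mouth, (0, 0, 166). Spout: upright, z 166 to 205, outside x -53 to 53, y -26 to 26; opening 100 (x) x 46 (y). From its left side a skirt plate hangs at y 31, x -53 to 53, down to z 100, beyond the gate's free edge.
- gate (a joint): Angle of the gate, the spout's flat trap-door bottom: 0 = shut, grows as the free left edge swings down, stop at 1.25 rad. Hinge axis along the hopper's x at its right edge (y -30, z 163). The hinge is stiff: the gate stays where it is left, swinging it takes 2 to 5 N at the handle. With the bolt home it cannot open.
- gate_handle (a point): Middle of the gate's handle: round black sleeve, diameter 14, along the hopper's x from -84 to -132, on a 10 mm rod from the gate's free edge; free end to the front. Gate shut: (-108, 40, 157). It goes round the hinge axis at 70 mm: at gate angle a, y = -30 + 70 cos a - 6 sin a, z = 163 - 70 sin a - 6 cos a. It can turn between the fingers.
- gate_hinge (a point): Point of the hinge axis level with the middle of the gate's handle, at (-108, -30, 163) in the hopper's frame.
- bolt (a joint): Travel in m of the bolt that holds the gate: 0 = fully home (its round tip under the gate's rod), 0.032 = fully drawn, to the left (hopper's +y). It slides with 2 to 3 N and stays where it is left. Home and with the gate shut there is 1.5 mm of play between rod and bolt.
- bolt_handle (a point): Middle of the bolt's handle: round black stub, diameter 12, along the hopper's x from -84 to -128, free end to the front. Bolt home: (-110, 98, 145.5), 58 mm to the left of the gate's handle.
- empty_box: Empty open red gift box, 184 (x) x 68 (y) x 45 mm high, walls and floor 3 mm; origin at the centre of its underside, long side along its x. It weighs about 70 g; grip it across its width. Under the hopper its long side goes along the hopper's x (either end first) with its middle under the spout; the spout's opening must lie over the box's.
- truffle0: One of five foil-wrapped truffles, balls of diameter 26 mm with a small twist of foil on top, 14 g; origin at the ball's centre. At the start all lie in the spout on the shut gate.
- truffle1: One of five foil-wrapped truffles, balls of diameter 26 mm with a small twist of foil on top, 14 g; origin at the ball's centre. At the start all lie in the spout on the shut gate.
- truffle2: One of five foil-wrapped truffles, balls of diameter 26 mm with a small twist of foil on top, 14 g; origin at the ball's centre. At the start all lie in the spout on the shut gate.
- truffle3: One of five foil-wrapped truffles, balls of diameter 26 mm with a small twist of foil on top, 14 g; origin at the ball's centre. At the start all lie in the spout on the shut gate.
- truffle4: One of five foil-wrapped truffles, balls of diameter 26 mm with a small twist of foil on top, 14 g; origin at the ball's centre. At the start all lie in the spout on the shut gate.
- packed_box: A bystander: a red gift box of the same size as the empty one, filled with pralines between silver dividers. Either may stand on the left or on the right.
- ribbon_spool: A bystander: flat spool of ribbon lying to the left of the hopper, diameter 76 mm, 30 mm high.
- stamp: A bystander: turned wooden hand stamp standing to the right of the hopper, diameter 32 mm, 55 mm high.
- jar: A bystander: glass jar with a steel cap, diameter 64 mm, 100 mm high, to the right of the hopper.
- scoop: A bystander: steel scoop, 190 mm long, 30 mm high, far right.
- box_lid: A bystander: red lid of a gift box, 190 x 74 x 18 mm, lying to the left of the hopper.
- tongs: A bystander: steel serving tongs 220 mm long, 14 mm high, lying on the far left.
Things that resemble listed ones, but are neither listed nor needed, are in the scene too. Leave any yellow look-alike of the empty_box alone.

How it is judged:
By the outcome, as a careful person would: the job done as asked, in the order asked, and still so for the second after the job is handed in, with the robot touching nothing.
It also fails if it takes over 72 s, if anything falls off the work surface, if the arm or the gripper's body presses on something with over 40 N, if the wrist force passes 120 N, or if a joint passes its speed limit or range.

## Robot

A 7-joint arm with a two-finger parallel gripper is mounted at the origin on the work surface. World frame = base frame: x ahead of the robot, y to its left, z up, the work surface at z = 0. Lengths are in m, angles in rad, forces in N, time in s.
With the tool pointing down it reaches from about 0.35 to 0.9 m from the base axis. Payload 8.1 kg.
Tool frame: the origin (TCP) lies where the fingers leave the gripper's body, on its centre line; the fingertips stand 66 mm ahead of it and the grasp point (between the pads) lies 47 mm ahead of it (arm.tip_reach is the distance from the TCP to the fingertips, in m); z points along the fingers, y is the direction in which the jaws open and shut (so a half turn about z gives the same grasp; the last joint's range is limited). The gripper opens to 92 mm and grips with 3 to 60 N. Pads are 19 mm wide; open, the fingers measure 130 mm over their backs; the gripper's body (75 mm by 190 mm) begins 47 mm behind the grasp point.
Start: joints at [1.218, 0.434, 0.025, 1.573, -0.012, 1.134, -0.075], TCP at [0.154, -0.606, 0.292] pointing down, gripper open.
Joint ranges: [-2.62, 2.62], [-0.44, 2.09], [-1.27, 1.32], [0.08, 2.57], [-1.32, 4.46], [0.12, 2], [-2.74, 2.74]. Speed limits (rad/s): [2.22, 2.22, 3.01, 3.01, 3.14, 3.14, 3.14].

## Interface

Orientations are given as a rotation vector (axis times angle).
In Python, from cell import arm gives the robot as it stands.
- The arm moves only by the tool carry_out, never from a script. Its argument "plan" is a list of rows, each a list of 5 numbers: the shift along the world's x, y, z in cm, then the turn about the world's z in rad, then the finger opening in cm, from 0 to 9.18. In form: [[tx, ty, tz, spin, fingers], ...]. A call has 1 to 20 rows; each row is the pose to reach, as a shift and turn from the pose measured when the call began; what a row does not reach only later rows make up. A row lasts 1/10 s, in which the tool goes at most 50 mm and 8.59 degrees, less where a joint would pass 70% of its speed; a pose out of reach is approached as far as the arm can. A call with a gripper value outside its range is refused whole. The fingers move at their own pace and stop on an object; "squeeze" is the grip in N (left out, the last holds). Time passes only in rows, so rows that repeat a pose let the fingers close. It gives the time, the measured TCP pose, the force and the opening at its end, in the units of the state.
- arm.observe(): the state, without advancing time (a new reading comes with each control period).
- arm.get_image(name): name is "scene" or "top" or "wrist"; returns (picture, depth): 384x512x3 uint8, red, green, blue; 384x512 float32, m along the optical axis (not along the pixel's ray), 0 where there is no reading.
- arm.get_calibration(name): a dict with "intrinsics" (3x3 intrinsics, pixels), "rvec" (rotation vector, rad) and "tvec" (3), from world to camera coordinates, as OpenCV has them; the wrist camera has in their place "tool_from_camera" (4x4, takes a point from camera to tool coordinates, whose origin is the TCP and whose axes are the flange's). Camera axes: x right, y down, z forward; pixel columns grow to the right and rows downward; lengths in m; the calibration is good to about 2 mm. The wrist camera is an equidistant fisheye: a pixel r from the principal point sees the ray r / f radians off the axis. A picture is of the moment at which its call begins: read the wrist's pose just before it. get_calibration takes no time and is no camera call.
- arm.sign_off(): hands the job in, once; it reports no verdict.
The state is a dict: "clock": time; "joints": joint angles; "dq": joint speeds; "joint_efforts": joint torques, N m; "position": TCP position; "ee_rot": TCP orientation; "force": force on the tool from outside, world axes, zero at the start; "ft_torque": the same for the moment, N m; "width": opening from 0.0 (shut) to 1.0 (fully open).
Only numpy, scipy, OpenCV 4.12 (cv2) and the standard library are available. Lean on these libraries where they do the work, as an engineer would, in place of code of your own. Each camera call takes 0.05 s, during which the arm holds its last target. There are 200 camera calls.

## Working session

There is one attempt and no reset: what is moved stays moved. The work goes in short steps, Python scripts to look and compute and a tool call to move; the robot and the scene stay as the last step left them, time stands still between calls to the robot, and variables do not carry over. Pictures are saved under pics/ and viewed, about 8 in all and at most 12, crops included, and the job is handed in when it is done.

Besides the shell and the picture viewer there is one more tool, called by a JSON object that holds its "op" and its "data", one argument or row to a line. carry_out: Moves the arm, as the interface text tells. Its arguments: {"type":"object","properties":{"plan":{"type":"array"},"squeeze":{"type":"number"}},"required":["plan"]}

```bash
ls; mkdir -p pics; cat > h.py <<'E'
import numpy as np, cv2
from cell import arm
from scipy.spatial.transform import Rotation as R
def grab(n):
    im,d=arm.get_image(n); np.savez(f'pics/{n}.npz',im=im,d=d); return im,d
def cal(n):
    c=arm.get_calibration(n); K=np.array(c['intrinsics']); Rm=cv2.Rodrigues(np.array(c['rvec'],float))[0]; return K,Rm,np.array(c['tvec'],float).ravel()
def cloud(n,d):
    K,Rm,t=cal(n); v,u=np.mgrid[:d.shape[0],:d.shape[1]]
    p=np.stack([(u-K[0,2])/K[0,0]*d,(v-K[1,2])/K[1,1]*d,d],-1)
    return (p-t)@Rm          # world points, HxWx3
def ray(n,uv,z):             # pixel -> world point on plane z
    K,Rm,t=cal(n); uv=np.atleast_2d(np.array(uv,float)); r=np.c_[(uv-K[[0,1],[2,2]])/K[[0,1],[0,1]],np.ones(len(uv))]@Rm
    c=-t@Rm; return c+r*((z-c[2])/r[:,2])[:,None]
def save(name,im,s=1):
    cv2.imwrite(f'pics/{name}.png',cv2.cvtColor(cv2.resize(im,None,fx=s,fy=s,interpolation=cv2.INTER_CUBIC),cv2.COLOR_RGB2BGR))
E
python3 - <<'E'
from h import *
s=arm.observe(); print({k:np.round(v,3) for k,v in s.items()})
a,_=grab('scene'); b,_=grab('top')
save('scene0',a,1.5); save('top0',b,1.5)
for n in('scene','top'):
    K,Rm,t=cal(n); print(n,np.round(K[0,0]),np.round(-t@Rm,3),np.round(Rm[2],2))
c=arm.get_calibration('wrist'); print(c)
E
```

```text
pics
{'clock': np.float64(0.0), 'joints': array([ 1.218,  0.435,  0.025,  1.574, -0.012,  1.134, -0.075]), 'dq': array([ 0.003, -0.002, -0.001,  0.   , -0.   , -0.002, -0.001]), 'joint_efforts': array([ 0.0000e+00, -6.6786e+01,  9.8600e-01, -3.1446e+01, -6.0000e-02,
        4.3000e-02,  0.0000e+00]), 'position': array([ 0.154, -0.605,  0.291]), 'ee_rot': array([-3.116e+00, -3.910e-01,  1.000e-03]), 'force': array([-0.149,  0.154, -0.802]), 'ft_torque': array([-0.023, -0.039, -0.006]), 'width': np.float64(0.998)}
scene 477.0 [1.503 0.194 1.24 ] [-0.69 -0.12 -0.71]
top 401.0 [0.311 0.006 1.39 ] [ 0.2   0.01 -0.98]
{'intrinsics': array([[297.31863964,   0.        , 259.10604537],
       [  0.        , 297.31863964, 188.32282693],
       [  0.        ,   0.        ,   1.        ]]), 'tool_from_camera': array([[-3.73071610e-04, -9.69753383e-01, -2.44086535e-01,
         6.44509449e-02],
       [ 9.99999833e-01, -4.69530389e-04,  3.36999891e-04,
         4.24038004e-04],
       [-4.41412830e-04, -2.44086368e-01,  9.69753396e-01,
        -9.18247104e-02],
       [ 0.00000000e+00,  0.00000000e+00,  0.00000000e+00,
         1.00000000e+00]])}
```

View pics/scene0.png

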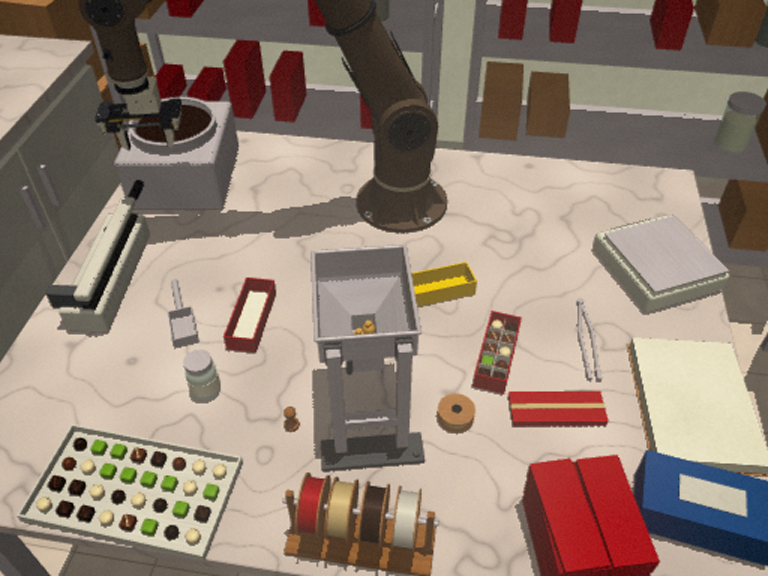

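View pics/top0.png

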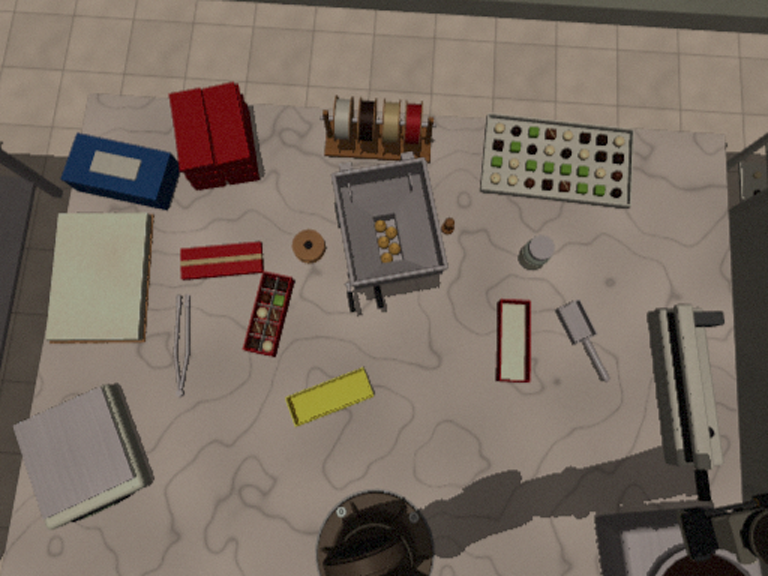

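```bash
python3 - <<'E'
from h import *
z=np.load('pics/top.npz'); im,d=z['im'],z['d']; P=cloud('top',d)
def rect(m,zp,n='top'):
    c=max(cv2.findContours(m.astype(np.uint8),cv2.RETR_EXTERNAL,cv2.CHAIN_APPROX_NONE)[0],key=cv2.contourArea)
    w=ray(n,c[:,0,:],zp)[:,:2]
    r=cv2.minAreaRect((w*1000).astype(np.float32)); return np.round(r[0],1),np.round(r[1],1),round(r[2],2)
m=(P[...,2]>.315)&(P[...,2]<.335)&(abs(P[...,0]-.7)<.3)&(abs(P[...,1])<.2)
print('bin',rect(m,.325),m.sum())
h=cv2.cvtColor(im,cv2.COLOR_RGB2HSV)
red=((h[...,0]<8)|(h[...,0]>172))&(h[...,1]>150)&(h[...,2]>60)
U=np.mgrid[:384,:512]
e=red&(abs(U[1]-342)<25)&(abs(U[0]-227)<40)
print('empty',rect(e,.045)); 
p=red&(abs(U[1]-179)<25)&(abs(U[0]-210)<40); print('packed',rect(p,.045))
y=(abs(h[...,0].astype(int)-28)<5)&(h[...,1]>150)&(U[0]>230); print('yellow',rect(y,.045))
dark=(im.max(-1)<60)&(abs(U[0]-198)<14)&(abs(U[1]-243)<20)
n,l,st,_=cv2.connectedComponentsWithStats(dark.astype(np.uint8))
for i in range(1,n):
    if st[i,4]>15: 
        q=np.argwhere(l==i)[:,::-1]; print(st[i], np.round(np.median(P[l==i],0),3), rect(l==i,.1515))
# jar, stamp tops etc.
for nm,(u,v) in dict(jar=(539/1.5,250/1.5),stamp=(449/1.5,226/1.5),spool=(300/1.5,246/1.5),scoop=(600/1.5,370/1.5)).items(): print(nm,np.round(P[int(v),int(u)],3))
E
```

```text
bin (array([648.7,  17.4]), array([223. , 180.1]), 14.45) 908
empty (array([ 385.3, -297.3]), array([ 3.3, 33.3]), 3.95)
packed (array([600.7, 334.9]), array([31.4, 69. ]), 9.84)
yellow (array([321.2, 121.7]), array([ 66.1, 181.2]), 24.88)
[237 186  26  19 126] [0.535 0.029 0.166] (array([536.4,  32.2]), array([53.1, 81. ]), 14.48)
[232 195   5  13  39] [0.518 0.084 0.151] (array([517.7,  84.2]), array([39.8,  8.8]), 13.9)
jar [ 0.672 -0.318  0.102]
stamp [ 0.729 -0.121  0.054]
spool [0.66  0.22  0.035]
scoop [ 0.424 -0.479  0.028]
```

```bash
python3 - <<'E'
from h import *
z=np.load('pics/top.npz'); im,d=z['im'],z['d']; P=cloud('top',d)
U=np.mgrid[:384,:512]
e=(abs(U[1]-342)<18)&(abs(U[0]-227)<36)
for lo in(.02,.03,.036,.04):
    q=P[e&(P[...,2]>lo)&(P[...,2]<.06)]; r=cv2.minAreaRect((q[:,:2]*1000).astype(np.float32)); print(lo,len(q),np.round(np.r_[r[0],r[1],r[2]],2))
h=cv2.cvtColor(im,cv2.COLOR_RGB2HSV)
red=((h[...,0]<12)|(h[...,0]>168))&(h[...,1]>110)&e
w=ray('top',np.argwhere(red)[:,::-1],.045); r=cv2.minAreaRect((w[:,:2]*1000).astype(np.float32)); print('ray',red.sum(),np.round(np.r_[r[0],r[1],r[2]],2))
z2=np.load('pics/scene.npz'); h=cv2.cvtColor(z2['im'],cv2.COLOR_RGB2HSV)
red=((h[...,0]<12)|(h[...,0]>168))&(h[...,1]>110)&(abs(U[1]-166)<20)&(abs(U[0]-209)<28)
P2=cloud('scene',z2['d']); q=P2[red&(P2[...,2]>.037)&(P2[...,2]<.055)];r=cv2.minAreaRect((q[:,:2]*1000).astype(np.float32)); print('scene',len(q),np.round(np.r_[r[0],r[1],r[2]],2))
# hopper in scene view
m=(P2[...,2]>.318)&(P2[...,2]<.332)&(abs(P2[...,0]-.65)<.2)&(abs(P2[...,1])<.2)
r=cv2.minAreaRect((P2[m][:,:2]*1000).astype(np.float32)); print('bin scene',m.sum(),np.round(np.r_[r[0],r[1],r[2]],2))
m=(P2[...,2]>.15)&(P2[...,2]<.168)
E
```

```text
0.02 347 [ 476.37 -281.73  184.51   70.45    1.  ]
0.03 271 [ 476.37 -281.73  184.51   70.45    1.  ]
0.036 225 [ 476.46 -281.74  184.33   70.47    0.89]
0.04 199 [ 476.46 -281.39  184.32   69.78    0.87]
ray 382 [ 474.2  -278.76  184.62   73.4     1.12]
scene 202 [ 477.04 -279.16  189.89   70.67    0.95]
bin scene 821 [647.61  19.45 228.39 180.04  14.64]
```

{"op": "carry_out", "data": {
  "plan": [
    [7,10,6,0.4,9],
    [7,15,12,0.6,9],
    [10,25,18,0.8,9],
    [12,32,24,1.0,9],
    [15,38,24,1.2,9],
    [17,44,24,1.4,9],
    [20,50,24,1.6,9],
    [22,56,24,1.8,9],
    [25,62,24,2.0,9],
    [28,68,24,2.2,9],
    [28,71,24,2.4,9],
    [28,71,24,2.6,9],
    [28,71,24,2.8,9],
    [28,71,24,3.0,9],
    [28,71,24,3.14,9],
    [28,71,24,3.14,9],
    [28,71,24,3.14,9],
    [28,71,24,3.14,9]
  ],
  "squeeze": 20
}}

```text
clock: 1.9
position: [0.4345, 0.1078, 0.5314]
ee_rot: [-0.282, -3.128, -0.001]
force: [0.5, -0.4, -0.0]
width: 0.979
```

```bash
python3 - <<'E'
from h import *
s=arm.observe(); print(np.round(s['joints'],3),np.round(s['position'],4)); Rm=R.from_rotvec(s['ee_rot']).as_matrix(); print(np.round(Rm,3))
# fit a,b,z0,c on planar model: r=a sin q2+b sin(q2+q4)
A=[];y=[]
for q,p in(([1.218,.435,.025,1.574,-.012,1.134],[.154,-.605,.291]),(s['joints'],s['position'])):
    A.append([np.sin(q[1]),np.sin(q[1]+q[3])]); y.append(np.hypot(p[0],p[1]))
print(np.linalg.solve(A,y))
E
```

```text
[ 0.449  0.114 -0.898  1.472  0.088  1.599  0.948] [0.4345 0.1078 0.5314]
[[-0.984  0.179 -0.001]
 [ 0.179  0.984  0.   ]
 [ 0.001  0.    -1.   ]]
[0.68677864 0.36981896]
```

{"op": "carry_out", "data": {
  "plan": [
    [0,0,5,0.1,9],
    [0,0,10,0.2,9],
    [0,0,15,0.3,9],
    [0,0,20,0.43,9],
    [0,0,25,0.43,9],
    [0,0,30,0.43,9],
    [0,0,35,0.43,9],
    [0,0,40,0.43,9],
    [0,0,45,0.43,9]
  ]
}}

```text
clock: 2.8
position: [0.444, 0.1179, 0.6941]
ee_rot: [0.341, -3.119, 0.038]
force: [0.7, -0.4, 0.0]
width: 0.985
```

```bash
cat > st.py <<'E'
from h import *
s=arm.observe(); Rm=R.from_rotvec(s['ee_rot']).as_matrix(); p=s['position']
print(round(float(s['clock']),2),'q',np.round(s['joints'],3),'TCP',np.round(p,4),'F',np.round(s['force'],1),'w',round(float(s['width']),3))
z=Rm[:,2]; y=Rm[:,1]
print('finger dir',np.round(z,3),'lean deg',round(np.degrees(np.arccos(-z[2])),1),'az',round(np.arctan2(z[1],z[0]),3),'jaw y',np.round(y,3),'x',np.round(Rm[:,0],3))
print('grasp',np.round(p+.047*z,4),'tip',np.round(p+.066*z,4))
E
python3 st.py
```

```text
2.8 q [-0.58   0.112  0.233  1.047 -0.003  1.995  1.439] TCP [0.444  0.1179 0.6941] F [ 0.7 -0.4  0. ] w 0.985
finger dir [-0.002 -0.025 -1.   ] lean deg 1.4 az -1.632 jaw y [-0.216  0.976 -0.024] x [-0.976 -0.216  0.007]
grasp [0.4439 0.1168 0.6471] tip [0.4439 0.1163 0.6281]
```

{"op": "carry_out", "data": {
  "plan": [
    [0,0,10,0,9],
    [0,0,20,0,9],
    [0,0,30,0,9],
    [0,0,30,0,9]
  ]
}}

```text
clock: 3.2
position: [0.4378, 0.1158, 0.716]
ee_rot: [-0.338, 3.085, -0.031]
force: [0.1, -0.4, 0.4]
width: 0.98
```

```bash
python3 st.py
```

```text
3.2 q [-1.201  0.095  0.977  1.05  -0.06   2.002  1.535] TCP [0.4378 0.1158 0.716 ] F [ 0.1 -0.4  0.4] w 0.98
finger dir [ 0.04  -0.016 -0.999] lean deg 2.5 az -0.369 jaw y [-0.216  0.976 -0.024] x [-0.975 -0.217 -0.036]
grasp [0.4397 0.1151 0.669 ] tip [0.4405 0.1148 0.65  ]
```

{"op": "carry_out", "data": {
  "plan": [
    [5,1,0,0,9],
    [10,3,0,0,9],
    [15,4,0,0,9],
    [20,5,0,0,9],
    [25,6,0,0,9],
    [30,7,0,0,9],
    [35,9,0,0,9],
    [40,10,0,0,9],
    [45,12,0,0,9],
    [60,15,0,0,9],
    [60,15,0,0,9],
    [60,15,0,0,9]
  ]
}}

```text
clock: 4.4
position: [0.761, 0.1948, 0.5805]
ee_rot: [-0.334, 3.042, -0.022]
force: [-0.3, 0.7, -0.3]
width: 0.983
```

```bash
python3 st.py
```

```text
4.4 q [-0.396  0.773  0.402  0.307 -0.29   2.002  1.543] TCP [0.761  0.1948 0.5805] F [-0.3  0.7 -0.3] w 0.983
finger dir [ 0.083 -0.005 -0.997] lean deg 4.7 az -0.061 jaw y [-0.216  0.976 -0.023] x [-0.973 -0.217 -0.079]
grasp [0.7649 0.1945 0.5336] tip [0.7665 0.1944 0.5147]
```

{"op": "carry_out", "data": {
  "plan": [
    [40,10,40,0,9],
    [40,10,40,0,9],
    [40,10,40,0,9]
  ]
}}

```text
clock: 4.7
position: [0.7711, 0.1954, 0.5948]
ee_rot: [-0.33, 2.993, -0.012]
force: [0.4, -0.2, 0.0]
width: 0.98
```

{"op": "carry_out", "data": {
  "plan": [
    [40,10,40,0,9],
    [40,10,40,0,9],
    [40,10,40,0,9]
  ]
}}

```text
clock: 5.0
position: [0.78, 0.1961, 0.6086]
ee_rot: [-0.324, 2.945, -0.004]
force: [-0.6, 0.1, -0.1]
width: 0.982
```

{"op": "carry_out", "data": {
  "plan": [
    [40,10,0,0,9],
    [40,10,0,0,9],
    [40,10,0,0,9]
  ]
}}

```text
clock: 5.3
position: [0.812, 0.1976, 0.5828]
ee_rot: [-0.324, 2.929, 0.062]
force: [-0.8, -0.2, 0.3]
width: 0.981
```

```bash
python3 st.py
```

```text
5.3 q [-0.335  0.901  1.154  0.093 -1.111  2.002  1.551] TCP [0.812  0.1976 0.5828] F [-0.8 -0.2  0.3] w 0.981
finger dir [ 0.187  0.062 -0.98 ] lean deg 11.4 az 0.322 jaw y [-0.221  0.975  0.02 ] x [-0.957 -0.213 -0.196]
grasp [0.8208 0.2005 0.5367] tip [0.8243 0.2017 0.5181]
```

{"op": "carry_out", "data": {
  "plan": [
    [40,10,40,0,9],
    [40,10,40,0,9]
  ]
}}

```text
clock: 5.5
position: [0.8072, 0.1967, 0.6023]
ee_rot: [-0.324, 2.899, 0.075]
force: [0.0, -0.8, 0.1]
width: 0.98
```

{"op": "carry_out", "data": {
  "plan": [
    [40,10,40,0,9],
    [40,10,40,0,9]
  ]
}}

```text
clock: 5.7
position: [0.798, 0.193, 0.6262]
ee_rot: [-0.317, 2.87, 0.075]
force: [-0.4, 1.1, 0.2]
width: 0.982
```

{"op": "carry_out", "data": {
  "plan": [
    [40,10,40,0,9],
    [40,10,40,0,9]
  ]
}}

```text
clock: 5.9
position: [0.7885, 0.1921, 0.6474]
ee_rot: [-0.313, 2.844, 0.077]
force: [-0.0, -0.2, 0.1]
width: 0.979
```

{"op": "carry_out", "data": {
  "plan": [
    [40,10,40,0,9],
    [40,10,40,0,9]
  ]
}}

```text
clock: 6.1
position: [0.7794, 0.1906, 0.6667]
ee_rot: [-0.31, 2.82, 0.081]
force: [-0.0, -0.9, -0.5]
width: 0.982
```

```bash
python3 st.py
```

```text
6.1 q [-0.339  0.808  1.317  0.084 -1.264  2.002  1.548] TCP [0.7794 0.1906 0.6667] F [-0.  -0.9 -0.5] w 0.982
finger dir [ 0.29   0.088 -0.953] lean deg 17.7 az 0.294 jaw y [-0.221  0.975  0.023] x [-0.931 -0.204 -0.303]
grasp [0.7931 0.1947 0.6219] tip [0.7986 0.1963 0.6038]
```

{"op": "carry_out", "data": {
  "plan": [
    [40,10,40,0,9],
    [40,10,40,0,9],
    [40,10,40,0,9]
  ]
}}

```text
clock: 6.4
position: [0.7685, 0.1886, 0.6884]
ee_rot: [-0.307, 2.793, 0.085]
force: [-0.1, 0.1, -0.7]
width: 0.976
```

{"op": "carry_out", "data": {
  "plan": [
    [40,10,40,0,9],
    [40,10,40,0,9],
    [40,10,40,0,9]
  ]
}}

```text
clock: 6.7
position: [0.7578, 0.1865, 0.7084]
ee_rot: [-0.304, 2.768, 0.09]
force: [-0.1, -0.5, 0.2]
width: 0.982
```

{"op": "carry_out", "data": {
  "plan": [
    [40,10,40,0,9],
    [40,10,40,0,9],
    [40,10,40,0,9]
  ]
}}

```text
clock: 7.0
position: [0.7475, 0.1844, 0.7268]
ee_rot: [-0.301, 2.745, 0.093]
force: [0.4, 0.0, 0.9]
width: 0.981
```

{"op": "carry_out", "data": {
  "plan": [
    [40,10,40,0,9],
    [40,10,40,0,9],
    [40,10,40,0,9]
  ]
}}

```text
clock: 7.3
position: [0.7375, 0.1824, 0.7436]
ee_rot: [-0.299, 2.723, 0.097]
force: [-0.7, -1.0, -0.1]
width: 0.982
```

{"op": "carry_out", "data": {
  "plan": [
    [40,10,40,0,9],
    [40,10,40,0,9],
    [40,10,40,0,9]
  ]
}}

```text
clock: 7.6
position: [0.728, 0.1803, 0.7589]
ee_rot: [-0.297, 2.703, 0.101]
force: [-0.6, -0.4, -0.5]
width: 0.982
```

{"op": "carry_out", "data": {
  "plan": [
    [40,10,40,0,9],
    [40,10,40,0,9],
    [40,10,40,0,9]
  ]
}}

```text
clock: 7.9
position: [0.7189, 0.1783, 0.7729]
ee_rot: [-0.295, 2.685, 0.104]
force: [-1.1, 0.9, -0.1]
width: 0.983
```

```bash
python3 st.py
```

```text
7.9 q [-0.36   0.669  1.317  0.084 -1.241  2.002  1.543] TCP [0.7189 0.1783 0.7729] F [-1.1  0.9 -0.1] w 0.983
finger dir [ 0.414  0.119 -0.902] lean deg 25.5 az 0.28 jaw y [-0.223  0.975  0.026] x [-0.883 -0.19  -0.43 ]
grasp [0.7384 0.1839 0.7305] tip [0.7463 0.1862 0.7133]
```

{"op": "carry_out", "data": {
  "plan": [
    [-20,-5,35,0,9],
    [-20,-5,35,0,9],
    [-20,-5,35,0,9]
  ]
}}

```text
clock: 8.2
position: [0.6983, 0.168, 0.7952]
ee_rot: [-0.286, 2.67, 0.111]
force: [0.8, -0.4, 0.1]
width: 0.979
```

{"op": "carry_out", "data": {
  "plan": [
    [0,0,35,0,9],
    [0,0,35,0,9],
    [0,0,35,0,9]
  ]
}}

```text
clock: 8.5
position: [0.6613, 0.1603, 0.8426]
ee_rot: [-0.281, 2.604, 0.127]
force: [-0.3, 1.4, 0.2]
width: 0.981
```

```bash
python3 st.py
```

```text
8.5 q [-0.349  0.534  0.413  0.084 -0.362  2.002  1.496] TCP [0.6613 0.1603 0.8426] F [-0.3  1.4  0.2] w 0.981
finger dir [ 0.484  0.143 -0.864] lean deg 30.3 az 0.288 jaw y [-0.223  0.974  0.037] x [-0.846 -0.175 -0.503]
grasp [0.684 0.167 0.802] tip [0.6932 0.1698 0.7856]
```

{"op": "carry_out", "data": {
  "plan": [
    [0,0,35,0,9],
    [0,0,35,0,9],
    [0,0,35,0,9]
  ]
}}

```text
clock: 8.8
position: [0.6279, 0.149, 0.8824]
ee_rot: [-0.265, 2.544, 0.13]
force: [1.2, 0.6, 0.4]
width: 0.981
```

{"op": "carry_out", "data": {
  "plan": [
    [0,0,35,0,9],
    [0,0,35,0,9],
    [0,0,35,0,9]
  ]
}}

```text
clock: 9.1
position: [0.5954, 0.1417, 0.9162]
ee_rot: [-0.255, 2.491, 0.135]
force: [0.2, 0.4, 0.7]
width: 0.98
```

```bash
python3 st.py
```

```text
9.1 q [-0.381  0.421  0.5    0.084 -0.403  2.002  1.493] TCP [0.5954 0.1417 0.9162] F [0.2 0.4 0.7] w 0.98
finger dir [ 0.579  0.156 -0.8  ] lean deg 36.9 az 0.264 jaw y [-0.214  0.976  0.036] x [-0.787 -0.15  -0.599]
grasp [0.6226 0.149  0.8786] tip [0.6336 0.152  0.8634]
```

{"op": "carry_out", "data": {
  "plan": [
    [-2,-3,-5,-0.05,9],
    [-4,-6,-10,-0.1,9],
    [-5,-9,-15,-0.15,9],
    [-6,-12,-19,-0.2,9],
    [-7,-15,-23,-0.2,9],
    [-8,-18,-27,-0.2,9],
    [-9,-20,-31,-0.2,9],
    [-10,-22,-35,-0.2,9],
    [-11,-24,-39,-0.2,9],
    [-12,-27,-43,-0.2,9],
    [-14,-29,-47,-0.2,9],
    [-15,-31,-51,-0.2,9],
    [-16,-33,-55,-0.2,9],
    [-17,-35,-59,-0.2,9],
    [-18,-37,-63,-0.2,9],
    [-20,-39,-66,-0.2,9],
    [-21,-41,-69,-0.2,9],
    [-21.2,-42.6,-71.6,-0.2,9],
    [-21.2,-42.6,-71.6,-0.2,9]
  ]
}}

```text
clock: 11.0
position: [0.3661, -0.2422, 0.256]
ee_rot: [0.004, 2.506, 0.028]
force: [0.3, -0.4, 0.2]
width: 0.976
```

```bash
python3 st.py; python3 - <<'E'
from h import *
a,_=grab('scene'); save('s1',a,1.5)
E
```

```text
11.0 q [-0.803 -0.438  1.318  2.448  0.225  0.275  1.976] TCP [ 0.3661 -0.2422  0.256 ] F [ 0.3 -0.4  0.2] w 0.976
finger dir [ 0.594  0.019 -0.804] lean deg 36.4 az 0.032 jaw y [-0.004  1.     0.021] x [-0.805  0.01  -0.594]
grasp [ 0.394  -0.2413  0.2182] tip [ 0.4052 -0.2409  0.2029]
```

View pics/s1.png

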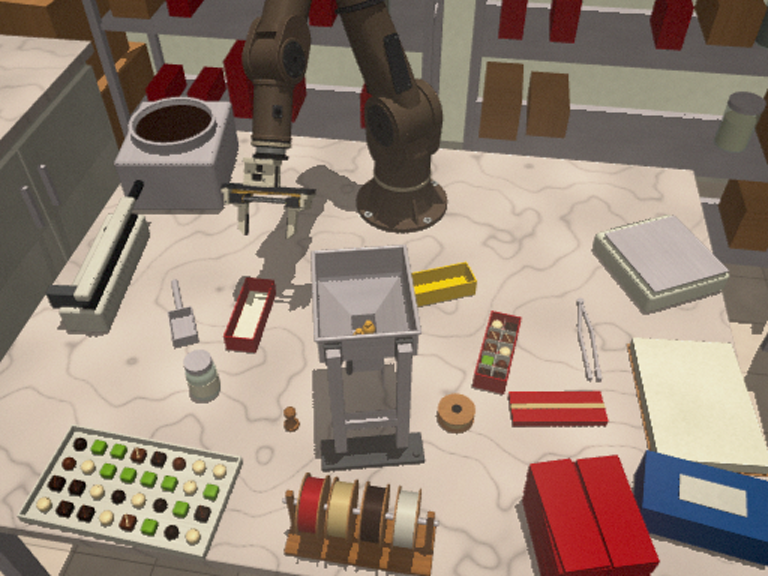

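{"op": "carry_out", "data": {
  "plan": [
    [2,-2,-2,0,9],
    [4,-4,-5,0,9],
    [4,-4.2,-9,0,9],
    [4,-4.2,-10,0,9],
    [4,-4.2,-10,0,9]
  ]
}}

```text
clock: 11.55
position: [0.3626, -0.2304, 0.2413]
ee_rot: [0.02, 2.516, 0.002]
force: [0.3, -0.6, -0.3]
width: 0.979
```

```bash
python3 st.py
```

```text
11.55 q [-0.84  -0.438  1.318  2.495  0.465  0.228  1.703] TCP [ 0.3626 -0.2304  0.2413] F [ 0.3 -0.6 -0.3] w 0.979
finger dir [ 0.585 -0.003 -0.811] lean deg 35.8 az -0.005 jaw y [0.014 1.    0.006] x [-0.811  0.015 -0.585]
grasp [ 0.3901 -0.2305  0.2032] tip [ 0.4012 -0.2306  0.1878]
```

{"op": "carry_out", "data": {
  "plan": [
    [5,-3,8,0,9],
    [10,-6.5,16,0,9],
    [10,-6.5,20,0,9],
    [8,-10,20,-0.1,9],
    [4,-15,20,-0.2,9],
    [-2,-20,20,-0.33,9],
    [-6,-23,20,-0.43,9],
    [-11,-25.5,20,-0.53,9],
    [-16.4,-28.3,20,-0.63,9],
    [-21,-30,20,-0.73,9],
    [-26.5,-31,20,-0.83,9],
    [-32.4,-31.9,20,-0.93,9],
    [-37,-31.6,20,-1.03,9],
    [-42,-31,20,-1.13,9],
    [-48.8,-30.6,20,-1.23,9],
    [-48.8,-30.6,20,-1.23,9]
  ]
}}

```text
clock: 13.15
position: [-0.0763, -0.5357, 0.4405]
ee_rot: [1.518, 2.099, -0.48]
force: [0.0, -1.4, 0.9]
width: 0.976
```

```bash
python3 st.py
```

```text
13.15 q [ 0.332 -0.422  1.096  1.993  0.321  0.745  1.657] TCP [-0.0763 -0.5357  0.4405] F [ 0.  -1.4  0.9] w 0.976
finger dir [ 0.19  -0.552 -0.812] lean deg 35.7 az -1.239 jaw y [0.949 0.315 0.008] x [-0.251  0.772 -0.584]
grasp [-0.0674 -0.5616  0.4023] tip [-0.0637 -0.5721  0.3869]
```

{"op": "carry_out", "data": {
  "plan": [
    [3,-4,0,0.05,9],
    [6,-8,0,0.1,9],
    [9,-12,0,0.15,9],
    [13,-16,0,0.2,9],
    [18,-15,0,0.3,9],
    [23,-14,0,0.4,9],
    [28,-13,0,0.45,9],
    [33,-11.6,0,0.5,9],
    [38,-9,0,0.6,9],
    [42,-7,0,0.7,9],
    [47,-4,0,0.8,9],
    [51,-1,0,0.85,9],
    [55,3,0,0.95,9],
    [59,7,0,1.05,9],
    [62,11,0,1.15,9],
    [65,14,0,1.25,9],
    [65,14,0,1.25,9],
    [65,14,0,1.25,9],
    [65,14,0,1.25,9]
  ]
}}

```text
clock: 15.05
position: [0.5007, -0.3319, 0.4725]
ee_rot: [0.016, 2.503, -0.026]
force: [0.9, -0.7, -0.7]
width: 0.98
```

```bash
python3 st.py
```

```text
15.05 q [-1.024 -0.437  1.318  1.823  0.283  0.82   1.835] TCP [ 0.5007 -0.3319  0.4725] F [ 0.9 -0.7 -0.7] w 0.98
finger dir [ 0.596 -0.022 -0.803] lean deg 36.6 az -0.037 jaw y [ 0.018  1.    -0.015] x [-0.803  0.005 -0.596]
grasp [ 0.5287 -0.3329  0.4348] tip [ 0.54   -0.3334  0.4195]
```

{"op": "carry_out", "data": {
  "plan": [
    [4,-3,-3,0,9],
    [8,-6,-5,0,9],
    [12,-8,-8,0,9],
    [16,-10,-10,0,9],
    [20,-12,-12,0,9],
    [20,-12,-12,0,9],
    [20,-12,-12,0,9]
  ]
}}

```text
clock: 15.75
position: [0.5211, -0.3072, 0.4487]
ee_rot: [0.028, 2.488, -0.059]
force: [0.2, 0.4, 0.0]
width: 0.981
```

```bash
python3 st.py
```

```text
15.75 q [-1.086 -0.438  1.318  1.893  0.394  0.729  1.689] TCP [ 0.5211 -0.3072  0.4487] F [0.2 0.4 0. ] w 0.981
finger dir [ 0.607 -0.05  -0.793] lean deg 37.5 az -0.082 jaw y [ 0.035  0.999 -0.036] x [-0.794  0.006 -0.608]
grasp [ 0.5496 -0.3096  0.4114] tip [ 0.5611 -0.3105  0.3964]
```

```bash
cat > kin.py <<'E'
import numpy as np
from scipy.spatial.transform import Rotation as R
from scipy.optimize import least_squares
D=[([1.218,.435,.025,1.574,-.012,1.134,-.075],[.154,-.605,.291],[-3.116,-.391,.001]),
([.449,.114,-.898,1.472,.088,1.599,.948],[.4345,.1078,.5314],[-.282,-3.128,-.001]),
([-.58,.112,.233,1.047,-.003,1.995,1.439],[.444,.1179,.6941],[.341,-3.119,.038]),
([-1.201,.095,.977,1.05,-.06,2.002,1.535],[.4378,.1158,.716],[-.338,3.085,-.031]),
([-.396,.773,.402,.307,-.29,2.002,1.543],[.761,.1948,.5805],[-.334,3.042,-.022]),
([-.335,.901,1.154,.093,-1.111,2.002,1.551],[.812,.1976,.5828],[-.324,2.929,.062]),
([-.36,.669,1.317,.084,-1.241,2.002,1.543],[.7189,.1783,.7729],[-.295,2.685,.104]),
([-.381,.421,.5,.084,-.403,2.002,1.493],[.5954,.1417,.9162],[-.255,2.491,.135]),
([-.803,-.438,1.318,2.448,.225,.275,1.976],[.3661,-.2422,.256],[.004,2.506,.028]),
([.332,-.422,1.096,1.993,.321,.745,1.657],[-.0763,-.5357,.4405],[1.518,2.099,-.48]),
([-1.086,-.438,1.318,1.893,.394,.729,1.689],[.5211,-.3072,.4487],[.028,2.488,-.059])]
lo=np.array([-2.62,-.44,-1.27,.08,-1.32,.12,-2.74]);hi=np.array([2.62,2.09,1.32,2.57,4.46,2,2.74])
def fk(q,p,sg):
    Z=lambda a:R.from_euler('z',a); Y=lambda a:R.from_euler('y',a); e=np.array([0,0,1.])
    t=p[0]*e; r=Z(sg[0]*q[0]+p[4])*Y(q[1]); t=t+r.apply(p[1]*e)
    r=r*Z(sg[1]*q[2]+p[5])*Y(q[3]); t=t+r.apply(p[2]*e)
    r=r*Z(sg[2]*q[4]+p[6])*Y(q[5]); t=t+r.apply(p[3]*e)
    return t,r*Z(sg[3]*q[6]+p[7])
def res(p,sg):
    o=[]
    for q,t,w in D:
        a,b=fk(q,p,sg); o+=[*(a-t),*(.3*(b.inv()*R.from_rotvec(w)).as_rotvec())]
    return np.array(o)
if __name__=='__main__':
    import itertools
    best=[]
    for sg in itertools.product([1,-1],repeat=4):
        for o7 in (0,1.57,3.14,-1.57):
            f=least_squares(res,[.35,.42,.4,.2,-.1,0,0,o7],args=(sg,),loss='soft_l1',f_scale=.02); best.append((f.cost,sg,f.x))
    best.sort(key=lambda b:b[0]); print(best[0],best[1][:2]); print(np.abs(res(best[0][2],best[0][1])).reshape(-1,6).max(1).round(3))
    np.savez('kin.npz',p=best[0][2],sg=best[0][1])
E
python3 kin.py
```

```text
(np.float64(0.0018936485773910381), (-1, -1, -1, -1), array([ 0.32446268,  0.52965058,  0.43910426,  0.33558231, -0.05787366,
       -0.02604868,  0.01215666,  1.49694544])) (np.float64(0.0018936485773911479), (-1, -1, -1, -1))
[0.008 0.027 0.016 0.019 0.008 0.01  0.013 0.014 0.018 0.01  0.015]
```

```bash
cat > plan.py <<'E'
from kin import *
k=np.load('kin.npz'); P,SG=k['p'],k['sg']
def err(q,t,r,wo=.3):
    a,b=fk(q,P,SG); return np.r_[a-t,wo*(b*r.inv()).as_rotvec()]
def tool(az,lean,flip=1):   # fingers lean ahead along az; tool x towards robot (flip) 
    return R.from_euler('z',az)*R.from_euler('y',-lean)*R.from_euler('x',np.pi)*R.from_euler('z',np.pi if flip else 0)
def gik(t,r,n=60,seed=0):
    g=np.random.default_rng(seed); S=[]
    for i in range(n):
        f=least_squares(lambda q:np.r_[err(q,t,r),.003*(q-(lo+hi)/2)/(hi-lo)],g.uniform(lo,hi),bounds=(lo,hi))
        if np.linalg.norm(err(f.x,t,r))<.004: S.append((np.min(np.minimum(f.x-lo,hi-f.x)),f.x))
    S.sort(key=lambda s:-s[0]); return S
if __name__=='__main__':
    H=lambda x,y:np.array([.6485,.0178])+np.array([[.968,-.2495],[.2495,.968]])@[x,y]
    L=.645
    def tcp(g,z,az): f=np.array([np.sin(L)*np.cos(az),np.sin(L)*np.sin(az),-np.cos(L)]); return np.r_[g,z]-.047*f
    T={'box':(tcp([.4115,-.282],.03,.017),.017),'boxup':(tcp([.4115,-.282],.12,.017),.017),'place':(tcp(H(-.112,0),.03,.253),.253),'gate':(tcp(H(-.118,.04),.157,.253),.253),'bolt':(tcp(H(-.118,.13),.146,.253),.253)}
    for n,(t,az) in T.items():
        for fl in(1,0):
            S=gik(t,tool(az,L,fl),30); print(n,fl,np.round(t,3),len(S)); 
            for s in S[:4]: print('   ',round(s[0],2),np.round(s[1],2))
E
python3 plan.py
```

```text
box 1 [ 0.383 -0.282  0.068] 16
    0.12 [ 1.76  0.91 -1.1   2.45  2.38  0.28  0.27]
    0.12 [ 1.76  0.91 -1.1   2.45  2.38  0.28  0.27]
    0.12 [ 1.76  0.91 -1.1   2.45  2.38  0.28  0.27]
    0.12 [ 1.76  0.91 -1.1   2.45  2.38  0.28  0.26]
box 0 [ 0.383 -0.282  0.068] 17
    0.05 [0.57 0.62 0.44 2.45 4.41 0.83 1.17]
    0.05 [0.57 0.62 0.44 2.45 4.41 0.83 1.17]
    0.05 [0.57 0.62 0.44 2.45 4.41 0.83 1.17]
    0.05 [0.57 0.62 0.44 2.45 4.41 0.83 1.17]
boxup 1 [ 0.383 -0.282  0.158] 9
    0.0 [ 1.9   0.66 -1.27  2.42  1.18  0.12  1.3 ]
    0.0 [ 1.9   0.66 -1.27  2.42  1.18  0.12  1.3 ]
    0.0 [ 1.66  0.44 -0.89  2.42 -1.32  0.2  -2.51]
    0.0 [ 1.66  0.44 -0.89  2.42 -1.32  0.2  -2.51]
boxup 0 [ 0.383 -0.282  0.158] 14
    0.0 [ 1.9   0.66 -1.27  2.42  1.17  0.12 -1.83]
    0.0 [ 1.66  0.44 -0.89  2.42 -1.32  0.2   0.63]
    0.0 [ 1.9   0.66 -1.27  2.42  1.17  0.12 -1.83]
    0.0 [ 1.66  0.44 -0.89  2.42 -1.32  0.2   0.63]
place 1 [ 0.513 -0.017  0.068] 16
    0.09 [ 0.74  0.7  -0.76  2.48  2.92  0.49 -0.83]
    0.09 [ 0.74  0.7  -0.76  2.48  2.92  0.49 -0.83]
    0.09 [ 0.74  
[... 598 characters left out ...]
] 11
    0.11 [-0.14  0.17  0.18  2.46  4.32  0.27  0.62]
    0.11 [-0.14  0.17  0.18  2.46  4.32  0.27  0.62]
    0.11 [-0.14  0.17  0.18  2.46  4.32  0.27  0.62]
    0.11 [-0.14  0.17  0.18  2.46  4.32  0.27  0.63]
bolt 1 [0.474 0.107 0.184] 16
    0.06 [ 0.36  0.22 -0.72  2.51  2.59  0.22 -1.02]
    0.06 [ 0.36  0.22 -0.72  2.51  2.59  0.22 -1.02]
    0.06 [ 0.36  0.22 -0.72  2.51  2.59  0.22 -1.02]
    0.06 [ 0.36  0.22 -0.72  2.51  2.59  0.22 -1.02]
bolt 0 [0.474 0.107 0.184] 11
    0.06 [-0.27  0.17 -0.02  2.51  3.33  0.19  1.37]
    0.06 [-0.27  0.17 -0.02  2.51  3.33  0.19  1.37]
    0.06 [-0.27  0.17 -0.02  2.51  3.33  0.19  1.37]
    0.06 [-0.27  0.17 -0.02  2.51  3.33  0.19  1.37]
```

```bash
cat > sim.py <<'E'
from plan import *
from scipy.optimize import lsq_linear
def jac(q,wo):
    a,b=fk(q,P,SG); J=np.zeros((6,7))
    for i in range(7):
        d=q.copy(); d[i]+=1e-5; c,e=fk(d,P,SG); J[:,i]=np.r_[(c-a)/1e-5,wo*(e*b.inv()).as_rotvec()/1e-5]
    return J
VM=.7*np.array([2.22,2.22,3.01,3.01,3.14,3.14,3.14])*.1
def run(q,rows,wo=.3,lam=.02,v=0):
    q=np.array(q,float); t0,r0=fk(q,P,SG)
    for row in rows:
        T=t0+np.array(row[:3])/100; Rt=R.from_euler('z',row[3])*r0
        a,b=fk(q,P,SG); d=T-a; d*=min(1,.05/max(1e-9,np.linalg.norm(d))); w=(Rt*b.inv()).as_rotvec(); w*=min(1,.15/max(1e-9,np.linalg.norm(w)))
        Tt,Rr=a+d,R.from_rotvec(w)*b; qs=q.copy()
        for _ in range(3):
            e=err(q,Tt,Rr,wo); J=jac(q,wo)
            l=np.maximum(lo-q,qs-VM-q)-1e-9; h=np.minimum(hi-q,qs+VM-q)+1e-9
            q=q+lsq_linear(np.r_[J,lam*np.eye(7)],np.r_[-e,np.zeros(7)],(l,h)).x
        if v: print(np.round(q,2),np.round(fk(q,P,SG)[0],3))
    a,b=fk(q,P,SG); z=b.apply([0,0,1]); print('q',np.round(q,2),'TCP',np.round(a,3),'lean',round(np.degrees(np.arccos(-z[2])),1),'az',round(np.arctan2(z[1],z[0]),2)); return q
def seg(*ws):  # repeat waypoints: (x,y,z,spin,n)
    return [w[:4] for w in ws for _ in range(w[4])]
E
python3 - <<'E'
from sim import *
q=run(D[7][0],seg((-21.2,-42.6,-71.6,-.2,19)))   # known: ended stuck
q0=D[-1][0]
run(q0,seg((20,-12,-12,0,10)))
print('A'); q=run(q0,seg((0,0,0,-1.6,14))); 
for z in(-5,-10,-15): run(q,seg((-10,0,z,0,12)))
t=fk(q,P,SG)[0]
for tx,ty,tz in((.3,-.2,.3),(.35,-.35,.3),(.35,-.35,.2),(.3,-.45,.2),(.2,-.4,.2),(.4,-.3,.2)):
    s=(np.array([tx,ty,tz])-t)*100; print(tx,ty,tz); a=run(q,seg((*s,0,15))); b=run(a,seg((0,0,0,1.6,16)))
E
```

```text
q [-0.84 -0.44  1.32  2.44  0.52  0.26  1.69] TCP [ 0.373 -0.241  0.256] lean 36.2 az -0.14
q [-1.16 -0.44  1.32  1.96  0.63  0.62  1.43] TCP [ 0.532 -0.297  0.436] lean 40.5 az -0.25
A
q [-0.56  0.36  0.92  1.6   0.38  1.2   0.14] TCP [ 0.506 -0.308  0.45 ] lean 37.0 az -1.74
q [-0.72  0.18  1.    1.9   0.56  1.09 -0.03] TCP [ 0.406 -0.308  0.4  ] lean 37.0 az -1.74
q [-0.68  0.25  0.99  1.97  0.53  0.96 -0.05] TCP [ 0.406 -0.308  0.35 ] lean 37.0 az -1.74
q [-0.63  0.34  0.97  2.04  0.49  0.83 -0.07] TCP [ 0.406 -0.308  0.3  ] lean 37.0 az -1.74
0.3 -0.2 0.3
q [-1.03  0.01  0.95  2.28  0.73  1.11 -0.55] TCP [ 0.3 -0.2  0.3] lean 37.0 az -1.74
q [-0.12 -0.44  0.69  2.5  -0.    0.42  2.14] TCP [ 0.307 -0.2    0.297] lean 35.7 az -0.18
0.35 -0.35 0.3
q [-0.6   0.26  1.04  2.12  0.59  0.76 -0.05] TCP [ 0.35 -0.35  0.3 ] lean 37.0 az -1.74
q [-0.63 -0.44  1.32  2.27  0.14  0.44  2.22] TCP [ 0.344 -0.338  0.312] lean 36.9 az -0.21
0.35 -0.35 0.2
q [-0.47  0.49  0.96  2.22  0.49  0.47 -0.07] TCP [ 0.35 -0.35  0.2 ] lean 37.0 az -1.74
q [ 1.51  0.27 -0.75  2.46  3.72  0.14 -1.42] TCP [ 0.364 -0.343  0.182] lean 36.9 az -0.48
0.3 -0.45 0.2
q [-0.19  0.49  0.95  2.21  0.48  0.31  0.15] TCP [ 0.3  -0.45  0.2 ] lean 37.0 az -1.74
q [ 2.03  0.52 -1.04  2.38  3.84  0.12 -1.2 ] TCP [ 0.306 -0.441  0.183] lean 42.8 az -0.46
0.2 -0.4 0.2
q [-0.37  0.37  1.18  2.45  0.84  0.22 -0.12] TCP [ 0.2 -0.4  0.2] lean 37.0 az -1.74
q [ 1.85  0.22 -0.58  2.55  4.36  0.35 -1.68] TCP [ 0.211 -0.396  0.181] lean 39.3 az -0.66
0.4 -0.3 0.2
q [-0.56  0.52  0.91  2.15  0.42  0.58 -0.13] TCP [ 0.4 -0.3  0.2] lean 37.0 az -1.74
q [ 1.26  0.25 -0.67  2.45  3.53  0.14 -1.39] TCP [ 0.413 -0.291  0.185] lean 36.8 az -0.4
```

```bash
python3 - <<'E'
from sim import *
q0=D[-1][0]
q=run(q0,seg((0,0,0,-1.6,12))); t=fk(q,P,SG)[0]
for tgt in((.4,-.3,.2),(.42,-.28,.16)):
    q1=run(q,seg((*(np.array(tgt)-t)*100,0,8)))
    for s,n in((1.9,25),):
        q2=run(q1,seg((0,0,0,1.0,8),(0,0,0,s,n-8)))
        q2=run(q2,seg((0,0,0,0,3)))
        def go(q,tgt,az,n):
            a,b=fk(q,P,SG); z=b.apply([0,0,1]); return run(q,seg((*(np.array(tgt)-a)*100,az-np.arctan2(z[1],z[0]),n)))
        print('boxup/box/lift/..place/gate/bolt')
        q3=go(q2,(.383,-.282,.13),.017,8)
        q4=go(q3,(.383,-.282,.068),.017,5)
        q5=go(q4,(.383,-.282,.09),.017,3)
        q6=go(q5,(.49,-.02,.09),.253,10)
        q7=go(q6,(.513,-.017,.068),.253,4)
        q8=go(q7,(.54,-.01,.068),.253,4)
        q9=go(q8,(.45,.0,.2),.253,6)
        q10=go(q9,(.474,.107,.184),.253,6)
        q11=go(q10,(.497,.02,.195),.253,6)
        q12=go(q11,(.51,-.03,.135),.253,6)
E
```

```text
q [-0.56  0.36  0.92  1.6   0.38  1.2   0.14] TCP [ 0.506 -0.308  0.45 ] lean 37.0 az -1.74
q [-0.56  0.52  0.91  2.15  0.42  0.58 -0.13] TCP [ 0.4 -0.3  0.2] lean 37.0 az -1.74
q [ 1.79  0.51 -1.09  2.43  4.46  0.12 -1.81] TCP [ 0.405 -0.287  0.179] lean 41.7 az -0.04
q [ 1.79  0.51 -1.09  2.43  4.46  0.12 -1.81] TCP [ 0.405 -0.287  0.179] lean 41.7 az -0.04
boxup/box/lift/..place/gate/bolt
q [ 1.63  0.55 -0.8   2.47  4.31  0.28 -1.5 ] TCP [ 0.383 -0.282  0.13 ] lean 41.7 az 0.02
q [ 1.4   0.67 -0.51  2.48  4.07  0.45 -1.18] TCP [ 0.383 -0.282  0.068] lean 41.7 az 0.02
q [ 1.46  0.62 -0.59  2.48  4.13  0.4  -1.27] TCP [ 0.383 -0.282  0.09 ] lean 41.7 az 0.02
q [ 0.7   0.62 -0.62  2.57  3.27  0.58 -0.89] TCP [ 0.491 -0.02   0.09 ] lean 41.5 az 0.26
q [ 0.63  0.69 -0.58  2.53  3.24  0.62 -0.86] TCP [ 0.513 -0.017  0.068] lean 41.5 az 0.25
q [ 0.59  0.69 -0.58  2.47  3.2   0.58 -0.87] TCP [ 0.54  -0.01   0.068] lean 41.5 az 0.25
q [ 1.19  0.22 -1.15  2.57  3.68  0.19 -1.5 ] TCP [ 0.456 -0.001  0.203] lean 40.3 az 0.27
q [ 0.44  0.25 -0.81  2.56  2.69  0.34 -0.87] TCP [0.474 0.107 0.184
[... 703 characters left out ...]
56  2.46  4.18  0.36 -1.42] TCP [ 0.383 -0.282  0.09 ] lean 39.5 az 0.02
q [ 0.64  0.57 -0.56  2.55  3.29  0.52 -1.02] TCP [ 0.49 -0.02  0.09] lean 39.5 az 0.25
q [ 0.58  0.65 -0.53  2.51  3.26  0.55 -0.99] TCP [ 0.513 -0.017  0.068] lean 39.5 az 0.25
q [ 0.53  0.65 -0.52  2.45  3.23  0.51 -0.99] TCP [ 0.54  -0.01   0.068] lean 39.5 az 0.25
q [ 1.15  0.19 -1.12  2.57  3.74  0.18 -1.63] TCP [ 0.451 -0.     0.201] lean 39.2 az 0.26
q [ 0.37  0.23 -0.73  2.54  2.72  0.29 -0.95] TCP [0.474 0.107 0.184] lean 39.2 az 0.25
q [ 0.83  0.26 -0.9   2.49  3.25  0.17 -1.21] TCP [0.497 0.02  0.195] lean 39.2 az 0.25
q [ 0.77  0.46 -0.71  2.49  3.31  0.32 -1.07] TCP [ 0.51  -0.03   0.135] lean 39.2 az 0.25
```

{"op": "carry_out", "data": {
  "plan": [
    [0,0,0,-0.15,9],
    [0,0,0,-0.3,9],
    [0,0,0,-0.45,9],
    [0,0,0,-0.6,9],
    [0,0,0,-0.75,9],
    [0,0,0,-0.9,9],
    [0,0,0,-1.05,9],
    [0,0,0,-1.2,9],
    [0,0,0,-1.35,9],
    [0,0,0,-1.5,9],
    [0,0,0,-1.6,9],
    [-1,0.5,-4,-1.6,9],
    [-2,1,-8,-1.6,9],
    [-4,1,-13,-1.6,9],
    [-6,2,-17,-1.6,9],
    [-8,2,-22,-1.6,9],
    [-9,3,-26,-1.6,9],
    [-10,3,-29,-1.6,9],
    [-10,3,-29,-1.6,9],
    [-10,3,-29,-1.6,9]
  ]
}}

```text
clock: 17.75
position: [0.4215, -0.278, 0.1596]
ee_rot: [1.911, 1.815, -0.687]
force: [0.6, 0.6, 0.4]
width: 0.979
```

```bash
python3 st.py
```

```text
17.75 q [-0.578  0.632  0.951  2.238  0.362  0.429 -0.133] TCP [ 0.4215 -0.278   0.1596] F [0.6 0.6 0.4] w 0.979
finger dir [-0.068 -0.606 -0.792] lean deg 37.6 az -1.683 jaw y [ 0.997 -0.064 -0.036] x [ 0.029  0.793 -0.609]
grasp [ 0.4183 -0.3065  0.1223] tip [ 0.417  -0.318   0.1073]
```

{"op": "carry_out", "data": {
  "plan": [
    [0,0,0,0.1,9],
    [0,0,0,0.2,9],
    [0,0,0,0.3,9],
    [0,0,0,0.4,9],
    [0,0,0,0.5,9],
    [0,0,0,0.6,9],
    [0,0,0,0.7,9],
    [0,0,0,0.8,9],
    [0,0,0,0.9,9],
    [0,0,0,1.0,9],
    [0,0,0,1.1,9],
    [0,0,0,1.2,9],
    [0,0,0,1.3,9],
    [0,0,0,1.4,9],
    [0,0,0,1.5,9],
    [0,0,0,1.6,9],
    [0,0,0,1.65,9],
    [0,0,0,1.65,9]
  ]
}}

```text
clock: 19.55
position: [0.4242, -0.279, 0.1603]
ee_rot: [0.174, 2.487, -0.11]
force: [0.0, 1.1, -1.1]
width: 0.98
```

```bash
python3 st.py
```

```text
19.55 q [ 1.025  0.369 -0.478  2.401  3.568  0.211 -1.529] TCP [ 0.4242 -0.279   0.1603] F [ 0.   1.1 -1.1] w 0.98
finger dir [ 0.595 -0.121 -0.795] lean deg 37.4 az -0.2 jaw y [ 0.151  0.988 -0.037] x [-0.79   0.098 -0.606]
grasp [ 0.4521 -0.2847  0.123 ] tip [ 0.4634 -0.2869  0.1079]
```

{"op": "carry_out", "data": {
  "plan": [
    [-2,0,0,0.08,9.1],
    [-4.1,-0.2,-1,0.17,9.1],
    [-4.1,-0.2,-2,0.17,9.1],
    [-4.1,-0.2,-4,0.17,9.1],
    [-4.1,-0.2,-6,0.17,9.1],
    [-4.1,-0.2,-8,0.17,9.1],
    [-4.1,-0.2,-9.5,0.17,9.1],
    [-4.1,-0.2,-9.5,0.17,9.1],
    [-4.1,-0.2,-9.5,0.17,9.1]
  ]
}}

```text
clock: 20.45
position: [0.3845, -0.2827, 0.0667]
ee_rot: [-0.039, 2.487, -0.043]
force: [0.9, 0.5, -0.8]
width: 0.994
```

```bash
python3 st.py; python3 - <<'E'
from h import *
a,_=grab('wrist'); save('w1',a,1.3)
E
```

```text
20.45 q [ 1.083  0.613 -0.375  2.466  3.707  0.449 -1.293] TCP [ 0.3845 -0.2827  0.0667] F [ 0.9  0.5 -0.8] w 0.994
finger dir [ 0.609 -0.022 -0.793] lean deg 37.5 az -0.036 jaw y [-0.017  0.999 -0.041] x [-0.793 -0.039 -0.608]
grasp [ 0.4131 -0.2837  0.0294] tip [ 0.4247 -0.2841  0.0144]
```

View pics/w1.png

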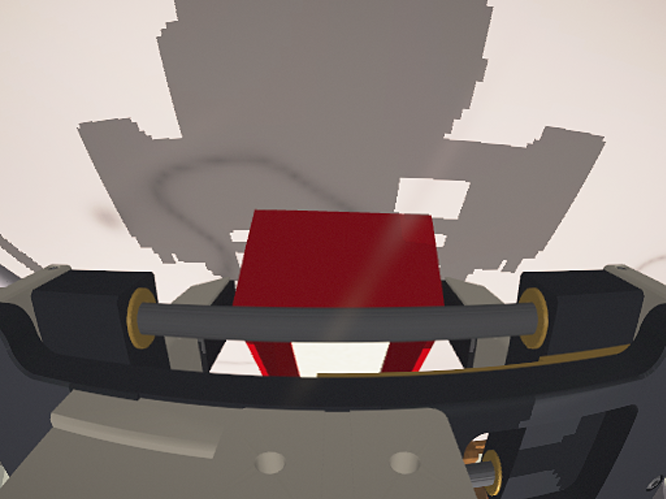

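{"op": "carry_out", "data": {
  "plan": [
    [0,0,0,0,6],
    [0,0,0,0,6],
    [0,0,0,0,6],
    [0,0,0,0,6],
    [0,0,0,0,6],
    [0,0,0,0,6],
    [0,0,1,0,6],
    [0,0,2,0,6],
    [1,4,2,0.03,6],
    [3,8,2,0.06,6],
    [5,12,2,0.1,6],
    [6,16,2,0.14,6],
    [8,20,2,0.18,6],
    [10,24,2,0.21,6],
    [12,26.5,2,0.236,6],
    [12,26.5,2,0.236,6],
    [12,26.5,2,0.236,6],
    [12,26.5,2,0.236,6]
  ],
  "squeeze": 20
}}

```text
clock: 22.3
position: [0.5034, -0.0185, 0.0865]
ee_rot: [-0.33, 2.467, 0.056]
force: [0.3, 0.1, -1.4]
width: 0.752
```

```bash
python3 st.py; python3 - <<'E'
from h import *
a,_=grab('scene'); save('s2',a[80:340,120:400],2.5)
E
```

```text
22.3 q [ 0.299  0.548 -0.371  2.493  3.052  0.512 -1.17 ] TCP [ 0.5034 -0.0185  0.0865] F [ 0.3  0.1 -1.4] w 0.752
finger dir [ 0.596  0.12  -0.794] lean deg 37.4 az 0.199 jaw y [-0.249  0.968 -0.04 ] x [-0.763 -0.222 -0.607]
grasp [ 0.5314 -0.0128  0.0492] tip [ 0.5427 -0.0105  0.0341]
```

View pics/s2.png

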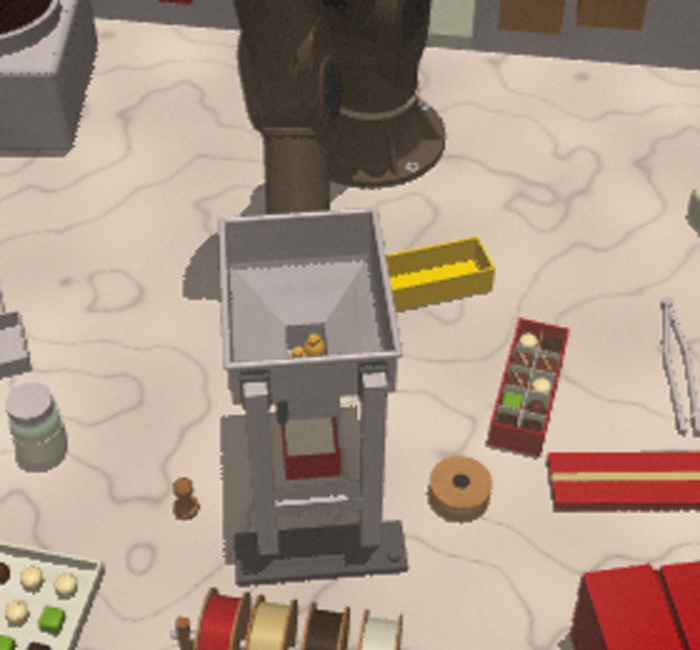

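{"op": "carry_out", "data": {
  "plan": [
    [0,0,-0.8,0,6],
    [0,0,-1.5,0,6],
    [1.2,0.3,-1.5,0,6],
    [2.3,0.6,-1.5,0,6],
    [2.3,0.6,-1.5,0,6],
    [2.3,0.6,-2,0,6],
    [2.3,0.6,-2,0,6],
    [2.3,0.6,-2,0,8.6],
    [2.3,0.6,-2,0,8.6],
    [2.3,0.6,-2,0,8.6],
    [2.3,0.6,-2,0,8.6],
    [0,0,-2,0,8.6],
    [-2,-0.5,-2,0,8.6],
    [-3.2,-0.8,-2,0,8.6],
    [-3.2,-0.8,-2,0,8.6],
    [-3.2,-0.8,-2,0,4],
    [-3.2,-0.8,-2,0,4],
    [-3.2,-0.8,-2,0,4],
    [-3.2,-0.8,-2,0,4]
  ]
}}

```text
clock: 24.25
position: [0.4714, -0.0265, 0.0665]
ee_rot: [-0.33, 2.467, 0.056]
force: [0.1, -0.4, -1.2]
width: 0.639
```

```bash
python3 st.py; python3 - <<'E'
from h import *
a,_=grab('wrist'); save('w2',a,1.3)
E
```

```text
24.25 q [ 0.343  0.609 -0.395  2.569  3.058  0.638 -1.135] TCP [ 0.4714 -0.0265  0.0665] F [ 0.1 -0.4 -1.2] w 0.639
finger dir [ 0.596  0.12  -0.794] lean deg 37.4 az 0.199 jaw y [-0.249  0.968 -0.04 ] x [-0.763 -0.222 -0.607]
grasp [ 0.4994 -0.0208  0.0292] tip [ 0.5107 -0.0185  0.0141]
```

View pics/w2.png

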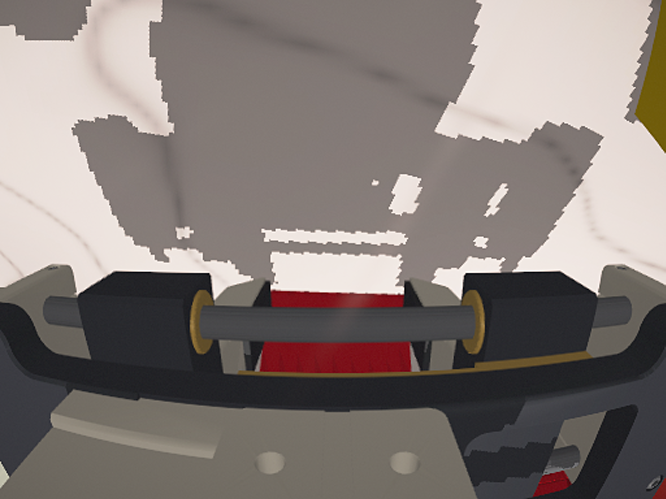

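{"op": "carry_out", "data": {
  "plan": [
    [0,0,0,0,4],
    [0,0,0,0,4],
    [0,0,0,0,4],
    [0.7,0.2,0,0,4],
    [1.4,0.35,0,0,4],
    [2,0.5,0,0,4],
    [2.6,0.65,0,0,4],
    [3.2,0.8,0,0,4],
    [3.6,0.9,0,0,4],
    [3.9,1,0,0,4],
    [4.1,1.05,0,0,4],
    [4.1,1.05,0,0,4],
    [4.1,1.05,0,0,4]
  ]
}}

```text
clock: 25.6
position: [0.5123, -0.0161, 0.0665]
ee_rot: [-0.33, 2.467, 0.056]
force: [-0.2, 0.0, 0.1]
width: 0.436
```

```bash
python3 st.py; cat > box.py <<'E'
from h import *
a,d=grab('scene'); P=cloud('scene',d); h=cv2.cvtColor(a,cv2.COLOR_RGB2HSV)
red=((h[...,0]<12)|(h[...,0]>168))&(h[...,1]>110)
c=np.array([.6485,.0178]); Rh=np.array([[.968,.2495],[-.2495,.968]])
Q=(P[...,:2]-c)@Rh.T
m=red&(abs(Q[...,0])<.16)&(abs(Q[...,1])<.07)&(P[...,2]>.002)&(P[...,2]<.06)
q=np.c_[Q[m],P[...,2][m]]*1000
f=q[q[:,0]>np.percentile(q[:,0],90)-10]   # far end face
print(m.sum(),'x pct',np.percentile(q[:,0],[50,90,98]).round(1),'y range',np.percentile(q[:,1],[1,99]).round(1))
t=q[(q[:,2]>38)&(q[:,2]<50)]; print('top rim',len(t)); r=cv2.minAreaRect(t[:,:2].astype(np.float32)) if len(t)>4 else None; print(r)
fy=f[f[:,2]<38]; k=np.polyfit(fy[:,1],fy[:,0],1); print('far face: x=%.1f slope %.3f, y %.1f..%.1f'%(np.polyval(k,0),k[0],fy[:,1].min(),fy[:,1].max()))
save('s3',a[150:300,190:290],6)
E
python3 box.py
```

```text
25.6 q [ 0.298  0.613 -0.382  2.479  3.021  0.561 -1.129] TCP [ 0.5123 -0.0161  0.0665] F [-0.2  0.   0.1] w 0.436
finger dir [ 0.596  0.12  -0.794] lean deg 37.4 az 0.199 jaw y [-0.249  0.968 -0.04 ] x [-0.763 -0.222 -0.607]
grasp [ 0.5403 -0.0104  0.0292] tip [ 0.5516 -0.0081  0.0141]
161 x pct [92.2 94.9 96.1] y range [-32.   34.5]
top rim 44
((13.47146224975586, 1.2654075622558594), (94.146240234375, 66.5938491821289), 0.0038280938751995564)
far face: x=93.3 slope 0.010, y -32.1..33.4
```

View pics/s3.png

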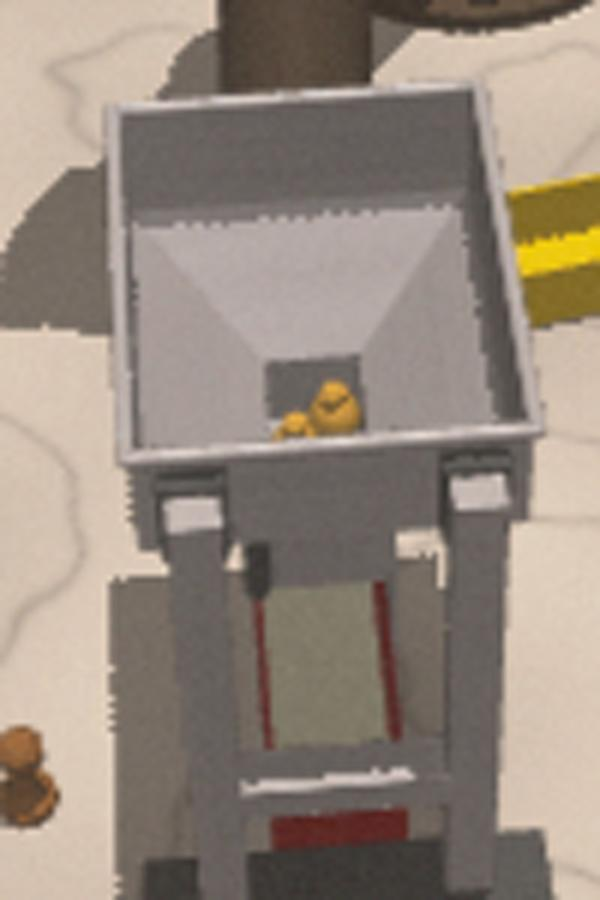

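```bash
cat > go.py <<'E'
from sim import *
import sys
from cell import arm
s=arm.observe(); Rm=R.from_rotvec(s['ee_rot']).as_matrix(); f=Rm[:,2]; p=s['position']; G=p+.047*f
c=np.array([.6485,.0178,0]); Rh=np.array([[.968,-.2495,0],[.2495,.968,0],[0,0,1]])
y=Rm[:,1]; az=np.arctan2(-y[0],y[1]); print('clock',round(float(s['clock']),2),'G hopper mm',np.round(Rh.T@(G-c)*1000,1),'jaw-perp az',round(az,3),'lean az',round(np.arctan2(f[1],f[0]),3),'F hopper',np.round(Rh.T@s['force'],1),'Fworld',np.round(s['force'],1),'w mm',round(float(s['width'])*92,1),'q',np.round(s['joints'],2))
rows=[]
for a in sys.argv[1:]:
    *t,n=map(float,a.split(',')); sh=(c+Rh@(np.array(t)/1000)-G)*100; print(a,'shift cm',np.round(sh,2)); rows+=[[*sh,0]]*int(n); 
if rows:
    q=run(s['joints'],rows); a,_=fk(s['joints'],P,SG); print('reached shift',np.round((fk(q,P,SG)[0]-a)*100,2))
E
python3 go.py -150,0,45,3 -156,60,130,4; python3 go.py -150,0,45,3 -156,60,130,4 -152,98,185,4;  python3 go.py -150,0,45,3 -156,60,130,4 -152,98,185,4 -118,98,146,4 -118,131,146,4
```

```text
clock 25.65 G hopper mm [-111.8   -0.3   29.2] jaw-perp az 0.252 lean az 0.199 F hopper [ 0.5 -0.3 -0.1] Fworld [ 0.6 -0.1 -0.1] w mm 40.1 q [ 0.3   0.61 -0.38  2.48  3.02  0.56 -1.13]
-150,0,45,3 shift cm [-3.69 -0.92  1.58]
-156,60,130,4 shift cm [-5.77  4.73 10.08]
q [ 0.19  0.24 -0.41  2.56  2.83  0.3  -1.15] TCP [0.469 0.045 0.162] lean 36.9 az 0.09
reached shift [-5.77  4.73 10.08]
clock 25.65 G hopper mm [-111.8   -0.3   29.2] jaw-perp az 0.252 lean az 0.199 F hopper [ 0.5 -0.3 -0.1] Fworld [ 0.6 -0.1 -0.1] w mm 40.1 q [ 0.3   0.61 -0.38  2.48  3.02  0.56 -1.13]
-150,0,45,3 shift cm [-3.69 -0.92  1.58]
-156,60,130,4 shift cm [-5.77  4.73 10.08]
-152,98,185,4 shift cm [-6.33  8.51 15.58]
q [-0.18  0.06 -0.15  2.51  2.19  0.12 -0.65] TCP [0.463 0.083 0.216] lean 37.0 az 0.09
reached shift [-6.34  8.51 15.54]
clock 25.65 G hopper mm [-111.8   -0.3   29.2] jaw-perp az 0.252 lean az 0.199 F hopper [ 0.5 -0.3 -0.1] Fworld [ 0.6 -0.1 -0.1] w mm 40.1 q [ 0.3   0.61 -0.38  2.48  3.02  0.56 -1.13]
-150,0,45,3 shift cm [-3.69 -0.92  1.58]
-156,60,130,4 shift cm [-5.77  4.73 10.08]
-152,98,185,4 shift cm [-6.33  8.51 15.58]
-118,98,146,4 shift cm [-3.04  9.36 11.68]
-118,131,146,4 shift cm [-3.87 12.55 11.68]
q [-0.17  0.23 -0.3   2.47  2.27  0.28 -0.81] TCP [0.488 0.124 0.178] lean 36.9 az 0.09
reached shift [-3.87 12.55 11.68]
```

{"op": "carry_out", "data": {
  "plan": [
    [-2,-0.5,0.5,0,4],
    [-3.7,-0.9,1.6,0,4],
    [-5,0,4,0,4],
    [-5.8,2,6,0,4],
    [-5.8,4.7,10.1,0,4],
    [-6.4,7,11.9,0,4],
    [-6.7,8.4,11.9,0,4],
    [-6.7,8.4,11.9,0,4],
    [-6.7,8.4,11.9,0,4],
    [-5,8.9,11.8,0,4],
    [-3.5,9.3,11.7,0,4],
    [-3,9.4,11.7,0,4],
    [-3,9.4,11.7,0,4]
  ]
}}

```text
clock: 26.95
position: [0.4824, 0.0773, 0.1828]
ee_rot: [-0.328, 2.469, 0.056]
force: [-0.8, -0.8, -0.1]
width: 0.437
```

```bash
python3 go.py; python3 - <<'E'
from h import *
a,_=grab('wrist'); save('w3',a,1.3)
E
```

```text
clock 26.95 G hopper mm [-117.5   97.5  145.4] jaw-perp az 0.251 lean az 0.199 F hopper [-1.  -0.6 -0.1] Fworld [-0.8 -0.8 -0.1] w mm 40.2 q [ 0.16  0.27 -0.54  2.46  2.35  0.3  -0.78]
```

View pics/w3.png

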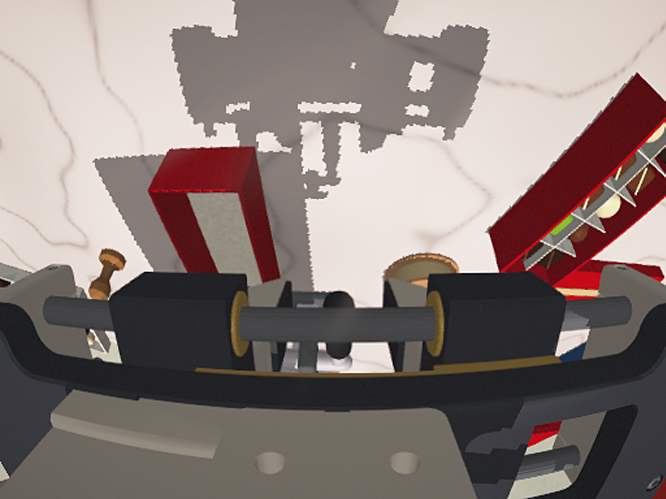

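{"op": "carry_out", "data": {
  "plan": [
    [0,0,0,0,0.8],
    [0,0,0,0,0.8],
    [0,0,0,0,0.8],
    [0,0,0,0,0.8],
    [0,0,0,0,0.8],
    [0,0,0,0,0.8],
    [-0.2,0.7,0,0,0.8],
    [-0.4,1.4,0,0,0.8],
    [-0.5,2.1,0,0,0.8],
    [-0.7,2.7,0,0,0.8],
    [-0.8,3.1,0,0,0.8],
    [-0.85,3.25,0,0,0.8],
    [-0.85,3.25,0,0,0.8],
    [-0.85,3.25,0,0,0.8]
  ],
  "squeeze": 15
}}

```text
clock: 28.4
position: [0.4733, 0.1088, 0.1827]
ee_rot: [-0.326, 2.469, 0.053]
force: [-1.0, -6.6, 1.5]
width: 0.12
```

```bash
python3 go.py -118,131,146,1
```

```text
clock 28.4 G hopper mm [-118.4  130.1  145.3] jaw-perp az 0.249 lean az 0.195 F hopper [-2.6 -6.2  1.5] Fworld [-1.  -6.6  1.5] w mm 11.1 q [ 0.03  0.26 -0.52  2.47  2.21  0.34 -0.74]
-118,131,146,1 shift cm [0.03 0.09 0.07]
q [ 0.03  0.26 -0.52  2.47  2.2   0.34 -0.74] TCP [0.493 0.125 0.174] lean 37.1 az 0.1
reached shift [0.03 0.09 0.07]
```

{"op": "carry_out", "data": {
  "plan": [
    [0,0,0,0,4],
    [0,0,0,0,4],
    [0,0,0,0,4],
    [-2,-0.5,0.2,0,4],
    [-3.6,-0.9,0.3,0,4],
    [-3.6,-0.9,0.3,0,4],
    [-2.7,-5,0.8,0,4],
    [-1.4,-9.6,1.2,0,4],
    [-1.4,-9.6,1.2,0,4],
    [-1.4,-9.6,1.2,0,4],
    [0.5,-9.1,1.2,0,4],
    [2,-8.75,1.2,0,4],
    [2.2,-8.7,1.2,0,4],
    [2.2,-8.7,1.2,0,4]
  ]
}}

```text
clock: 29.8
position: [0.4954, 0.023, 0.1946]
ee_rot: [-0.328, 2.469, 0.055]
force: [0.7, 0.5, -0.0]
width: 0.436
```

{"op": "carry_out", "data": {
  "plan": [
    [0,0,0,0,0.8],
    [0,0,0,0,0.8],
    [0,0,0,0,0.8],
    [0,0,0,0,0.8],
    [0,0,0,0,0.8],
    [0,0,0,0,0.8]
  ],
  "squeeze": 30
}}

```text
clock: 30.4
position: [0.4954, 0.0215, 0.1946]
ee_rot: [-0.325, 2.469, 0.053]
force: [-0.5, -5.1, 0.7]
width: 0.144
```

```bash
python3 go.py; python3 - <<'E'
import numpy as np
# arc shifts in hopper y,z -> world cm
Rh=np.array([[.968,-.2495],[.2495,.968]])
for a in np.arange(0,1.31,.125):
    y=-30+70*np.cos(a)-6*np.sin(a)-40; z=163-70*np.sin(a)-6*np.cos(a)-157; print(round(a,3),np.round(np.r_[Rh@[0,y],z]/10,2))
E
```

```text
clock 30.4 G hopper mm [-118.8   40.1  157.2] jaw-perp az 0.248 lean az 0.194 F hopper [-1.8 -4.8  0.7] Fworld [-0.5 -5.1  0.7] w mm 13.3 q [ 0.35  0.25 -0.55  2.43  2.6   0.19 -0.87]
0.0 [0. 0. 0.]
0.125 [ 0.03 -0.13 -0.87]
0.25 [ 0.09 -0.35 -1.71]
0.375 [ 0.18 -0.68 -2.52]
0.5 [ 0.29 -1.11 -3.28]
0.625 [ 0.42 -1.62 -3.98]
0.75 [ 0.57 -2.21 -4.61]
0.875 [ 0.74 -2.88 -5.16]
1.0 [ 0.93 -3.6  -5.61]
1.125 [ 1.13 -4.38 -5.97]
1.25 [ 1.34 -5.19 -6.23]
```

{"op": "carry_out", "data": {
  "plan": [
    [0.03,-0.13,-0.87,0,0.8],
    [0.09,-0.35,-1.71,0,0.8],
    [0.18,-0.68,-2.52,0,0.8],
    [0.29,-1.11,-3.28,0,0.8],
    [0.42,-1.62,-3.98,0,0.8],
    [0.57,-2.21,-4.61,0,0.8],
    [0.74,-2.88,-5.16,0,0.8],
    [0.93,-3.6,-5.61,0,0.8],
    [1.13,-4.38,-5.97,0,0.8],
    [1.34,-5.19,-6.25,0,0.8],
    [1.4,-5.4,-6.35,0,0.8],
    [1.4,-5.4,-6.35,0,0.8],
    [1.4,-5.4,-6.35,0,0.8]
  ]
}}

```text
clock: 31.7
position: [0.5082, -0.0297, 0.1298]
ee_rot: [-0.331, 2.472, 0.059]
force: [9.7, 11.5, -19.3]
width: 0.142
```

```bash
python3 go.py; python3 - <<'E'
from h import *
a,d=grab('scene'); b,_=grab('top')
x=cv2.resize(a[140:300,180:300],None,fx=3.5,fy=3.5,interpolation=cv2.INTER_CUBIC); y=cv2.resize(b[90:220,200:320],None,fx=3,fy=3); y=cv2.copyMakeBorder(y,0,x.shape[0]-y.shape[0],0,0,cv2.BORDER_CONSTANT)
save('s4',np.hstack([x,y]))
E
```

```text
clock 31.7 G hopper mm [-119.3  -12.3   92.4] jaw-perp az 0.254 lean az 0.204 F hopper [ 12.3   8.7 -19.3] Fworld [  9.7  11.5 -19.3] w mm 13.0 q [ 0.55  0.47 -0.63  2.43  2.81  0.34 -0.89]
```

View pics/s4.png

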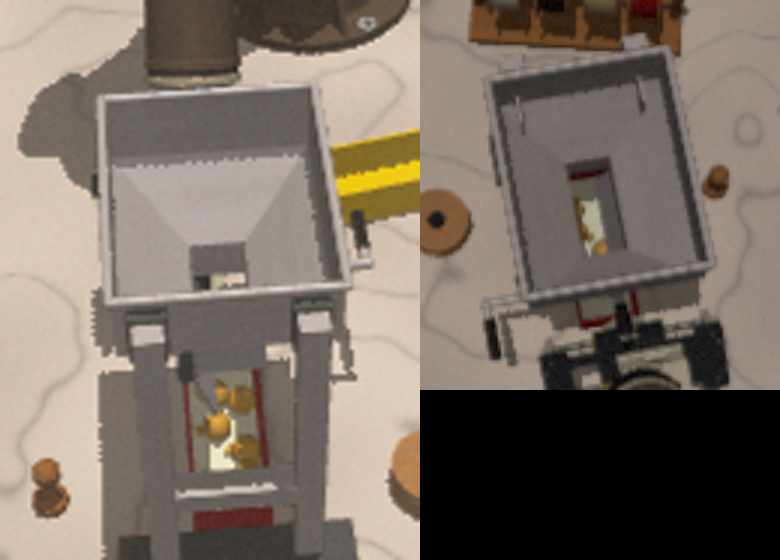

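```bash
python3 - <<'E'
from h import *
for n in('scene','top'):
    z=np.load(f'pics/{n}.npz'); im,d=z['im'],z['d']; P=cloud(n,d); h=cv2.cvtColor(im,cv2.COLOR_RGB2HSV)
    c=np.array([.6485,.0178]); Rh=np.array([[.968,.2495],[-.2495,.968]]); Q=(P[...,:2]-c)@Rh.T*1000
    m=(h[...,0]>9)&(h[...,0]<24)&(h[...,1]>120)&(h[...,2]>70)&(abs(Q[...,0])<100)&(abs(Q[...,1])<50)
    print(n,m.sum(),'z pct mm',np.percentile(P[m][:,2]*1000,[1,25,50,75,99]).round(),'x',np.percentile(Q[m][:,0],[1,50,99]).round(),'y',np.percentile(Q[m][:,1],[1,50,99]).round())
    k,l,st,ce=cv2.connectedComponentsWithStats(m.astype(np.uint8))
    for i in range(1,k):
        if st[i,4]>6: print(st[i],np.round(np.median(Q[l==i],0)),round(np.median(P[l==i][:,2])*1000))
z=np.load('pics/scene.npz'); save('s5',z['im'][238:280,228:262],14)
E
```

```text
scene 177 z pct mm [ 7. 19. 23. 26. 34.] x [-40.   0.  49.] y [-20.  11.  31.]
[242 249  12   9  65] [-25.  14.] 24
[236 258  10   7  49] [ 1. -7.] 22
[245 265  10   9  63] [29. 17.] 23
top 37 z pct mm [ 12.  24.  27.  31. 172.] x [-43.  17.  58.] y [-12.   6.  13.]
[252 158   2   4   8] [47.  9.] 27
[253 164   4   6  13] [19.  9.] 27
[258 170   5   5  15] [-5. -7.] 29
```

View pics/s5.png

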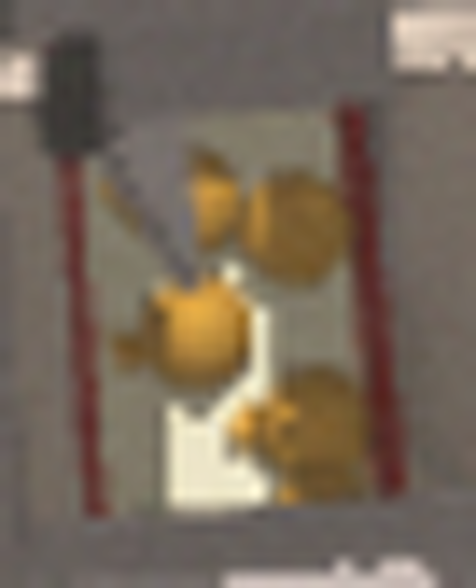

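{"op": "carry_out", "data": {
  "plan": [
    [-0.21,0.8,0.3,0,0.8],
    [-0.4,1.55,0.68,0,0.8],
    [-0.59,2.27,1.15,0,0.8],
    [-0.75,2.92,1.72,0,0.8],
    [-0.9,3.5,2.37,0,0.8],
    [-1.03,4,3.1,0,0.8],
    [-1.14,4.43,3.88,0,0.8],
    [-1.23,4.75,4.72,0,0.8],
    [-1.28,4.97,5.6,0,0.8],
    [-1.31,5.1,6.48,0,0.8],
    [-1.31,5.1,6.6,0,0.8],
    [-1.31,5.1,6.6,0,0.8]
  ]
}}

```text
clock: 33.0
position: [0.4954, 0.021, 0.1962]
ee_rot: [-0.331, 2.471, 0.059]
force: [2.0, -1.4, -0.2]
width: 0.141
```

```bash
python3 go.py
```

```text
clock 33.0 G hopper mm [-119.    39.9  158.7] jaw-perp az 0.253 lean az 0.203 F hopper [ 1.6 -1.8 -0.2] Fworld [ 2.  -1.4 -0.2] w mm 13.0 q [ 0.37  0.25 -0.56  2.42  2.61  0.17 -0.88]
```

{"op": "carry_out", "data": {
  "plan": [
    [0,0,0.1,0,0.8],
    [0,0,0.2,0,0.8],
    [0,0,0.25,0,0.8],
    [0,0,0.25,0,0.8]
  ]
}}

```text
clock: 33.4
position: [0.4953, 0.0211, 0.1982]
ee_rot: [-0.331, 2.472, 0.059]
force: [5.6, 0.4, -6.8]
width: 0.144
```

```bash
python3 go.py
```

```text
clock 33.4 G hopper mm [-119.1   40.   160.8] jaw-perp az 0.253 lean az 0.204 F hopper [ 5.5 -1.  -6.8] Fworld [ 5.6  0.4 -6.8] w mm 13.2 q [ 0.37  0.25 -0.55  2.42  2.6   0.16 -0.87]
```

{"op": "carry_out", "data": {
  "plan": [
    [0,0,0.1,0,0.8],
    [0,0,0.2,0,0.8],
    [0,0,0.2,0,0.8]
  ]
}}

```text
clock: 33.7
position: [0.4953, 0.0211, 0.1994]
ee_rot: [-0.33, 2.473, 0.06]
force: [11.6, 1.7, -16.3]
width: 0.143
```

```bash
python3 go.py; python3 - <<'E'
from h import *
a,_=grab('wrist'); save('w4',a,1.3)
E
```

```text
clock 33.7 G hopper mm [-119.2   40.   161.9] jaw-perp az 0.253 lean az 0.205 F hopper [ 11.6  -1.2 -16.3] Fworld [ 11.6   1.7 -16.3] w mm 13.1 q [ 0.37  0.24 -0.55  2.42  2.6   0.15 -0.87]
```

View pics/w4.png

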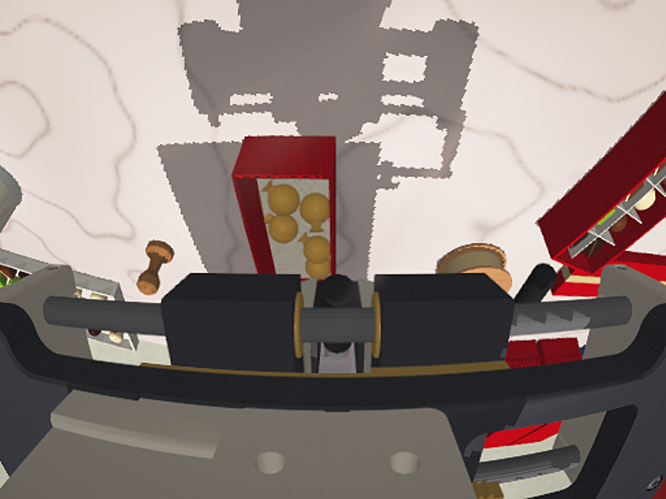

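{"op": "carry_out", "data": {
  "plan": [
    [0,0,0,0,4],
    [0,0,0,0,4],
    [0,0,0,0,4],
    [0,0,-0.2,0,4],
    [-1.8,-0.5,-0.4,0,4],
    [-3.6,-0.9,-0.4,0,4],
    [-3.6,-0.9,-0.4,0,4],
    [-4.7,3.5,-1,0,4],
    [-5.8,7.8,-1.5,0,4],
    [-5.8,7.8,-1.6,0,4],
    [-5.8,7.8,-1.6,0,4],
    [-4,8.3,-1.6,0,4],
    [-2.4,8.7,-1.6,0,4],
    [-2.15,8.75,-1.6,0,4],
    [-2.15,8.75,-1.6,0,4]
  ]
}}

```text
clock: 35.25
position: [0.4741, 0.1083, 0.1833]
ee_rot: [-0.329, 2.473, 0.06]
force: [-0.5, 0.4, -0.4]
width: 0.436
```

```bash
python3 go.py
```

```text
clock 35.25 G hopper mm [-117.9  129.7  145.8] jaw-perp az 0.253 lean az 0.204 F hopper [-0.4  0.5 -0.4] Fworld [-0.5  0.4 -0.4] w mm 40.1 q [ 0.02  0.26 -0.49  2.47  2.23  0.32 -0.75]
```

Now grip and push the bolt home (33 mm along −y: +0.83, −3.22 cm).

{"op": "carry_out", "data": {
  "plan": [
    [0,0,0,0,0.8],
    [0,0,0,0,0.8],
    [0,0,0,0,0.8],
    [0,0,0,0,0.8],
    [0,0,0,0,0.8],
    [0,0,0,0,0.8],
    [0.2,-0.7,0,0,0.8],
    [0.4,-1.4,0,0,0.8],
    [0.5,-2.1,0,0,0.8],
    [0.7,-2.7,0,0,0.8],
    [0.8,-3.1,0,0,0.8],
    [0.85,-3.25,0,0,0.8],
    [0.85,-3.3,0,0,0.8],
    [0.85,-3.3,0,0,0.8]
  ],
  "squeeze": 15
}}

```text
clock: 36.65
position: [0.482, 0.077, 0.1832]
ee_rot: [-0.334, 2.474, 0.063]
force: [-4.7, 7.2, 2.6]
width: 0.127
```

```bash
python3 go.py
```

```text
clock 36.65 G hopper mm [-118.1   97.6  145.7] jaw-perp az 0.257 lean az 0.21 F hopper [-2.8  8.2  2.6] Fworld [-4.7  7.2  2.6] w mm 11.7 q [ 0.15  0.27 -0.52  2.46  2.37  0.28 -0.8 ]
```

{"op": "carry_out", "data": {
  "plan": [
    [0,0,0,0,4],
    [0,0,0,0,4],
    [0,0,0,0,4],
    [-1.8,-0.5,0,0,4],
    [-3.7,-0.95,0.2,0,4],
    [-3.7,-0.95,0.3,0,4],
    [-3,-4,0.8,0,4],
    [-2.2,-6.5,1.1,0,4],
    [-2.2,-6.5,1.1,0,4],
    [-0.5,-6.1,1.1,0,4],
    [1,-5.7,1.1,0,4],
    [1.3,-5.6,1.1,0,4],
    [1.3,-5.6,1.1,0,4]
  ]
}}

```text
clock: 37.95
position: [0.4952, 0.0217, 0.1942]
ee_rot: [-0.335, 2.473, 0.064]
force: [-0.5, -0.9, 0.6]
width: 0.436
```

{"op": "carry_out", "data": {
  "plan": [
    [0,0,0,0,0.8],
    [0,0,0,0,0.8],
    [0,0,0,0,0.8],
    [0,0,0,0,0.8],
    [0,0,0,0,0.8],
    [0,0,0,0,0.8],
    [0,0,0,0,0.8]
  ],
  "squeeze": 40
}}

```text
clock: 38.65
position: [0.4951, 0.0209, 0.1941]
ee_rot: [-0.333, 2.474, 0.063]
force: [-2.6, -5.3, 1.3]
width: 0.142
```

```bash
python3 go.py
```

```text
clock 38.65 G hopper mm [-119.4   40.1  156.6] jaw-perp az 0.256 lean az 0.209 F hopper [-3.9 -4.5  1.3] Fworld [-2.6 -5.3  1.3] w mm 13.1 q [ 0.38  0.26 -0.56  2.42  2.62  0.17 -0.88]
```

{"op": "carry_out", "data": {
  "plan": [
    [0,0,-0.1,0,0.8],
    [0,0,-0.2,0,0.8],
    [0,0,-0.2,0,0.8]
  ]
}}

```text
clock: 38.95
position: [0.4951, 0.0208, 0.1922]
ee_rot: [-0.333, 2.473, 0.062]
force: [-4.0, -4.1, 5.5]
width: 0.144
```

{"op": "carry_out", "data": {
  "plan": [
    [0,0,-0.1,0,0.8],
    [0,0,-0.1,0,0.8]
  ]
}}

```text
clock: 39.15
position: [0.4952, 0.0208, 0.1916]
ee_rot: [-0.333, 2.472, 0.062]
force: [-7.9, -3.2, 11.9]
width: 0.143
```

{"op": "carry_out", "data": {
  "plan": [
    [0,0,-0.03,0,0.8],
    [0,0,-0.03,0,0.8],
    [0,0,-0.03,0,0.8]
  ]
}}

```text
clock: 39.45
position: [0.4951, 0.0208, 0.1916]
ee_rot: [-0.334, 2.471, 0.061]
force: [-7.4, -4.0, 10.8]
width: 0.144
```

Steady at about 11 N with no motion; hold it for over a second.

{"op": "carry_out", "data": {
  "plan": [
    [0,0,-0.02,0,0.8],
    [0,0,-0.02,0,0.8],
    [0,0,-0.02,0,0.8],
    [0,0,-0.02,0,0.8],
    [0,0,-0.02,0,0.8],
    [0,0,-0.02,0,0.8],
    [0,0,-0.02,0,0.8],
    [0,0,-0.02,0,0.8],
    [0,0,-0.02,0,0.8],
    [0,0,-0.02,0,0.8],
    [0,0,-0.02,0,0.8],
    [0,0,-0.02,0,0.8],
    [0,0,-0.02,0,0.8]
  ]
}}

```text
clock: 40.75
position: [0.4951, 0.0207, 0.1916]
ee_rot: [-0.334, 2.471, 0.061]
force: [-6.6, -3.9, 9.5]
width: 0.14
```

```bash
python3 go.py
```

```text
clock 40.75 G hopper mm [-119.4   39.8  154.1] jaw-perp az 0.256 lean az 0.207 F hopper [-7.4 -2.1  9.5] Fworld [-6.6 -3.9  9.5] w mm 12.9 q [ 0.38  0.27 -0.57  2.43  2.62  0.19 -0.88]
```

{"op": "carry_out", "data": {
  "plan": [
    [0,0,0.1,0,0.8],
    [0,0,0.2,0,0.8],
    [0,0,0.3,0,0.8],
    [0,0,0.3,0,0.8]
  ]
}}

```text
clock: 41.15
position: [0.4949, 0.0209, 0.1943]
ee_rot: [-0.334, 2.472, 0.061]
force: [2.8, -1.4, -6.7]
width: 0.143
```

```bash
python3 go.py
```

```text
clock 41.15 G hopper mm [-119.5   40.   156.9] jaw-perp az 0.256 lean az 0.207 F hopper [ 2.3 -2.1 -6.7] Fworld [ 2.8 -1.4 -6.7] w mm 13.1 q [ 0.38  0.26 -0.56  2.42  2.62  0.17 -0.88]
```

{"op": "carry_out", "data": {
  "plan": [
    [0,0,0,0,4],
    [0,0,0,0,4],
    [0,0,0,0,4],
    [0,0,0,0,4],
    [-1.5,-0.4,0,0,4],
    [-3,-0.8,0,0,4],
    [-4.5,-1.2,-1,0,4],
    [-6,-1.5,-2,0,4],
    [-6,-1.5,-2,0,4],
    [-6,-1.5,-2,0,4]
  ]
}}

```text
clock: 42.15
position: [0.4354, 0.0058, 0.1745]
ee_rot: [-0.334, 2.471, 0.061]
force: [-0.8, -0.2, 0.0]
width: 0.435
```

```bash
python3 go.py; python3 box.py; python3 - <<'E'
from h import *
a,_=grab('scene'); b,_=grab('top'); w,_=grab('wrist'); 
save('f1',np.vstack([np.hstack([cv2.resize(a,(400,300)),cv2.resize(b,(400,300))]),np.hstack([cv2.resize(w,(400,300)),cv2.resize(b[130:235,200:340],(400,300))])]))
z=np.load('pics/top.npz'); P=cloud('top',z['d']); h=cv2.cvtColor(z['im'],cv2.COLOR_RGB2HSV)
U=np.mgrid[:384,:512]; dark=(z['im'].max(-1)<60)&(abs(U[0]-198)<14)&(abs(U[1]-243)<20)
for nm,(u,v) in dict(jar=(539/1.5,250/1.5),stamp=(449/1.5,226/1.5),spool=(300/1.5,246/1.5),scoop=(600/1.5,370/1.5)).items(): print(nm,np.round(P[int(v),int(u)],3))
l=(P[...,2]>.138)&(P[...,2]<.156)&(abs(P[...,0]-.518)<.03)&(abs(P[...,1]-.085)<.02); print('bolt handle',np.round(np.median(P[l],0),3),l.sum())
E
```

```text
clock 42.15 G hopper mm [-180.9   40.3  137.1] jaw-perp az 0.256 lean az 0.207 F hopper [-0.8 -0.   0. ] Fworld [-0.8 -0.2  0. ] w mm 40.0 q [ 0.58  0.27 -0.75  2.56  2.74  0.29 -0.97]
174 x pct [92.2 95.1 96.6] y range [-32.1  34.5]
top rim 48
((13.812400817871094, 1.3177337646484375), (95.25668334960938, 67.17387390136719), 0.026063965633511543)
far face: x=93.4 slope -0.002, y -32.3..33.6
jar [ 0.672 -0.318  0.103]
stamp [ 0.73  -0.121  0.051]
spool [0.311 0.006 1.39 ]
scoop [ 0.424 -0.479  0.028]
bolt handle [0.52  0.086 0.15 ] 59
```

View pics/f1.png

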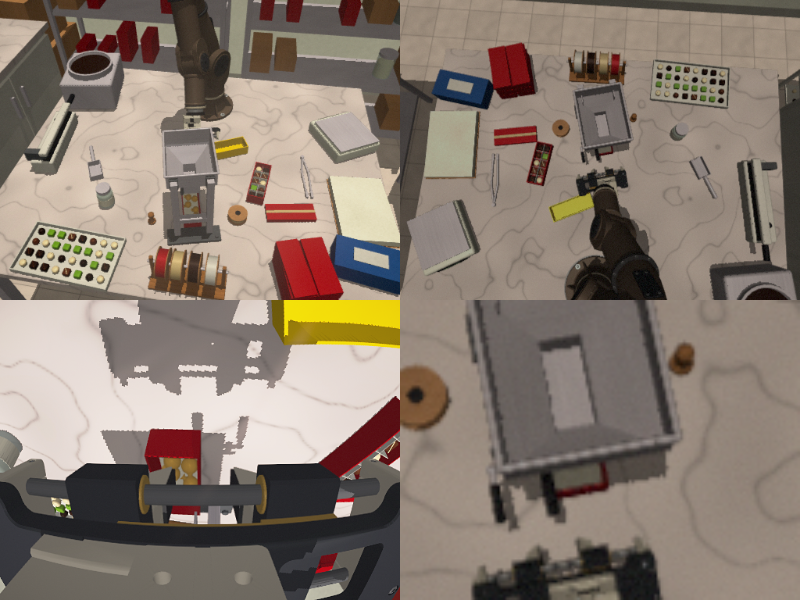

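```bash
python3 -c "
from cell import arm
print(arm.sign_off())"
```

```text
the job is handed in; nothing more can be done
None
```

The job is done and handed in at 42.4 s or less on the robot's clock. All five truffles are in the box, the gate is shut, and the bolt is home and holding.

**What I did**
- The moves only allow a shift and a turn about the vertical, so I got the tool to lean back by about 37° by pulling against the arm's reach limits. I then reached a workable wrist pose with a sideways swing.
- I carried the empty box to the hopper, let go of it, and pushed it fully under the spout.
- I drew the bolt about 32.5 mm to its stop and swung the gate down to its stop.
- I swung the gate shut again until about 16 N of upward push moved it no further. Then I pushed the bolt back until it stopped.
- I pulled down on the gate handle with 9.5 to 12 N for about 1.6 s, then eased the gate back up through its play, let go and backed off.

**Last checks**
- **Box:** its far end is at 93.4 mm (ideal 92), it sits about 1 mm off centre, and it is aligned with the hopper to within the measurement.
- **Truffles:** the wrist camera showed five in the box after the gate was shut, and the spout is empty.
- **Bolt:** its handle is back where it started, to within about 2 mm.
- **Gate:** the handle did not move further during the pull once the 1.5 mm of play was taken up.
- **Other objects:** the jar, stamp and scoop read as before. The spool's depth reading dropped out in the final check, so I judged it, and the rest, by eye in the final picture, where they look unmoved.

**One thing to note:** while the gate was held at its open stop, the wrist force reached about 24 N for a moment, from a small mismatch in the swing radius.

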